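# Change over the drive modules on the sloped test rack

## Robot

A 6-joint arm with a two-finger parallel gripper is mounted at the origin on the work surface. World frame = base frame: x ahead of the robot, y to its left, z up, the work surface at z = 0. Lengths are in m, angles in degrees, forces in N, time in s.
With the tool pointing down it reaches from about 0.35 to 0.875 m from the base axis. Payload 4.2 kg.
Tool frame: the origin (TCP) lies midway between the tips of the shut fingers; the grasp point (between the pads) lies 19 mm behind it; z points along the fingers, y is the direction in which the jaws open and shut (so a half turn about z gives the same grasp; the last joint's range is limited). The gripper opens to 87 mm and grips with 3 to 60 N. Pads are 19 mm wide; open, the fingers measure 117 mm over their backs; the gripper's body (75 mm by 190 mm) begins 51 mm behind the grasp point.
Start: joints at [-49.469, 22.042, 0.453, 0, -68.411, -14.817], TCP at [0.271, -0.563, 0.192] pointing down, gripper open.
Joint ranges: [-179.83, 179.83], [-69.29, 118.12], [-61.27, 80.66], [-181.25, 117.63], [-171.15, -9.14], [-177.46, 177.46]. Speed limits (degrees/s): [159.86, 159.86, 180, 180, 180, 180].

## Interface

Orientations are given as a 3x3 rotation matrix whose columns are the frame's x, y, z axes.
In Python, from station import r gives the robot as it stands.
- The arm moves only by the tool servo_tool, never from a script. Its arguments are lists of equal length, an entry for each row: "slide": the shift along the world's x, y, z in units of 60 mm (1.0 is 60 mm), a list of three; "twist": the turn, a rotation vector about the world's x, y, z in units of 6 degrees (1.0 is 6 degrees), a list of three; "gripper": the closure, from 0 (fully open) to 1 (shut). In form: {"slide": [[x, y, z], ...], "twist": [[wx, wy, wz], ...], "gripper": [gripper, ...]}. A call has 1 to 12 rows; each row shifts and turns the commanded pose from where the row before left it; what a row does not reach is not made up. A row lasts 1/8 s, in which the tool goes at most 62.5 mm and 10.7 degrees, less where a joint would pass 70% of its speed; a pose out of reach is approached as far as the arm can. A call is refused whole if a number of a shift passes 1 or a number of a turn 1, either way. A call with a gripper value outside its range is refused whole. The fingers move at their own pace and stop on an object; the grip force is fixed at half the most. Time passes only in rows, so rows that do not move let the fingers close. It gives the time, the measured TCP pose, the force and the opening at its end, in the units of the state.
- r.sense(): the state, without advancing time (a new reading comes with each control period).
- r.capture(name): name is "scene" or "top" or "wrist"; returns a dict with "image" (400x640x3 uint8, blue, green, red), "intrinsics" (3x3 intrinsics, pixels), "k1" (the pictures are not rectified: a ray, as slopes to the right and down, at radius r is drawn at 1 + k1 r^2 times it, then the intrinsics apply), "R" (3x3) and "t" (3): a world point X has camera coordinates R X + t. Camera axes: x right, y down, z forward; pixel columns grow to the right and rows downward; lengths in m; the calibration is good to about 2 mm. A picture is of the moment at which its call begins. There is no depth.
- r.finish_job(): hands the job in, once; it reports no verdict.
The state is a dict: "time_s": time; "joints": joint angles; "joint_velocities": joint speeds; "effort": joint torques, N m; "tcp_pos": TCP position; "ee_rot": TCP orientation; "wrist_force": force on the tool from outside, world axes, zero at the start; "moment": the same for the moment, N m; "gripper_width": opening from 0.0 (shut) to 1.0 (fully open).
Only numpy, scipy, OpenCV 4.12 (cv2) and the standard library are available. Lean on these libraries where they do the work, as an engineer would, in place of code of your own. Each camera call takes 0.05 s, during which the arm holds its last target.

## Task

Pull the cabinet's top drawer open, put the tested white drive modules from the rack into it, lying flat side by side on its floor, and set every red module from the bench on a rail of the rack, one to a rail: centred on the narrow rail, lengthwise along it, with its low end at the stop. Then shut the drawer fully, leaving the tape ring, screw box and screwdriver where they lie.

Things in the scene. Friction and masses are not known exactly. Their poses are not given: they have to be found in the camera images.
- white0: drive module, a flat bar 84 mm long (x), 34 wide (y), 18 thick (z), 90 g, white metal-finned casing 27 mm wide with a dark steel flange 8 mm thick and 34 mm wide round mid-thickness (grip it by its long sides); alike above and below, either face may lie down; origin at its centre. Tested: starts on one of the rack's rails; those present belong in the drawer. May be absent (None).
- white1: drive module, a flat bar 84 mm long (x), 34 wide (y), 18 thick (z), 90 g, white metal-finned casing 27 mm wide with a dark steel flange 8 mm thick and 34 mm wide round mid-thickness (grip it by its long sides); alike above and below, either face may lie down; origin at its centre. Tested: starts on one of the rack's rails; those present belong in the drawer. May be absent (None).
- white2: drive module, a flat bar 84 mm long (x), 34 wide (y), 18 thick (z), 90 g, white metal-finned casing 27 mm wide with a dark steel flange 8 mm thick and 34 mm wide round mid-thickness (grip it by its long sides); alike above and below, either face may lie down; origin at its centre. Tested: starts on one of the rack's rails; those present belong in the drawer. May be absent (None).
- white3: drive module, a flat bar 84 mm long (x), 34 wide (y), 18 thick (z), 90 g, white metal-finned casing 27 mm wide with a dark steel flange 8 mm thick and 34 mm wide round mid-thickness (grip it by its long sides); alike above and below, either face may lie down; origin at its centre. Tested: starts on one of the rack's rails; those present belong in the drawer. May be absent (None).
- red0: drive module, a flat bar 84 mm long (x), 34 wide (y), 18 thick (z), 90 g, red metal-finned casing 27 mm wide with a dark steel flange 8 mm thick and 34 mm wide round mid-thickness (grip it by its long sides); alike above and below, either face may lie down; origin at its centre. Waiting to be tested: starts flat on the bench mat; those present belong on the rails, any red on any rail. May be absent (None).
- red1: drive module, a flat bar 84 mm long (x), 34 wide (y), 18 thick (z), 90 g, red metal-finned casing 27 mm wide with a dark steel flange 8 mm thick and 34 mm wide round mid-thickness (grip it by its long sides); alike above and below, either face may lie down; origin at its centre. Waiting to be tested: starts flat on the bench mat; those present belong on the rails, any red on any rail. May be absent (None).
- red2: drive module, a flat bar 84 mm long (x), 34 wide (y), 18 thick (z), 90 g, red metal-finned casing 27 mm wide with a dark steel flange 8 mm thick and 34 mm wide round mid-thickness (grip it by its long sides); alike above and below, either face may lie down; origin at its centre. Waiting to be tested: starts flat on the bench mat; those present belong on the rails, any red on any rail. May be absent (None).
- red3: drive module, a flat bar 84 mm long (x), 34 wide (y), 18 thick (z), 90 g, red metal-finned casing 27 mm wide with a dark steel flange 8 mm thick and 34 mm wide round mid-thickness (grip it by its long sides); alike above and below, either face may lie down; origin at its centre. Waiting to be tested: starts flat on the bench mat; those present belong on the rails, any red on any rail. May be absent (None).
- rack: fixed white test rack, base plate 400 mm wide (y), 6 thick, from x = -65 to 105 mm, a red bar 30 mm high behind it; origin on the bench below the rails' middles. It carries four raised rails, 105 mm apart, that slope 0.35 rad (20 degrees) up, away from the robot. Each rail is a narrow red bar 18 mm wide and 78 mm long with a black stop at its low end, on two 12 mm posts.
- seat0 (a point): rail 0 (0 is leftmost as the robot sees it, 3 rightmost): point on its sloping top, on the centre line, 62 mm above the bench; x runs up the slope, y across to the left, z square to the top. The stop's face is at x = -42 mm, 7 mm proud. A module lying home has its centre at about x = 0 to 4, y = 0, z = 9 mm here; it overhangs 8 mm each side and topples off if set off-centre.
- seat1 (a point): rail 1 (0 is leftmost as the robot sees it, 3 rightmost): point on its sloping top, on the centre line, 62 mm above the bench; x runs up the slope, y across to the left, z square to the top. The stop's face is at x = -42 mm, 7 mm proud. A module lying home has its centre at about x = 0 to 4, y = 0, z = 9 mm here; it overhangs 8 mm each side and topples off if set off-centre.
- seat2 (a point): rail 2 (0 is leftmost as the robot sees it, 3 rightmost): point on its sloping top, on the centre line, 62 mm above the bench; x runs up the slope, y across to the left, z square to the top. The stop's face is at x = -42 mm, 7 mm proud. A module lying home has its centre at about x = 0 to 4, y = 0, z = 9 mm here; it overhangs 8 mm each side and topples off if set off-centre.
- seat3 (a point): rail 3 (0 is leftmost as the robot sees it, 3 rightmost): point on its sloping top, on the centre line, 62 mm above the bench; x runs up the slope, y across to the left, z square to the top. The stop's face is at x = -42 mm, 7 mm proud. A module lying home has its centre at about x = 0 to 4, y = 0, z = 9 mm here; it overhangs 8 mm each side and topples off if set off-centre.
- cab_drawer0 (a joint): top drawer of the red cabinet with white drawer fronts (260 x 260 mm, 140 mm high): how far it is out, m; 0 fully shut, 0.18 fully out; slides with about 1 N of friction and stays where left. It is already a little ajar in some starts.
- cab_drawer0_handle (a point): middle of the top drawer's steel bar handle: a level bar 120 mm long along y, about 10 mm thick, standing 35 mm off the drawer front and 37 mm below the cabinet's top; free to pinch from above. The drawer slides out along -x of this point's axes.
- drawer_in (a point): centre of the top drawer's inner floor (moves with it); inside 215 mm along x (the slide) by 218 mm along y, walls 6 mm thick and 38 mm high above the floor. The front's inner face is at x = -107 mm; the drawer pulls out along -x. With it out by d, the part from x = -107 to about d - 107 mm is clear of the cabinet's top, which is 60 mm above the floor.
- tape: yellow ring of tape, 70 mm across, 20 mm high, lying flat; origin under its centre. A bystander: leave it where it is.
- driver: screwdriver with a yellow handle, lying on the bench. A bystander: leave it where it is.
- screwbox: grey divided screw box, 120 x 90 x 30 mm; origin under its centre. A bystander: leave it where it is.
Not all that is in view belongs to the job. Leave any purple or yellow look-alike of the white0 alone. Leave any turquoise look-alike of the white1 alone.

How it is judged:
By the outcome, as a careful person would: the job done as asked, in the order asked, and still so for the second after the job is handed in, with the robot touching nothing.
Of white0, white1, white2, white3 only 2 to 2 are there at a start; the rules pass over those that are not, and their reading is None.
Of red0, red1, red2, red3 only 2 to 4 are there at a start; the rules pass over those that are not, and their reading is None.
At some moment in a run one of red0, red1, red2, red3 may be knocked a few centimetres aside while the robot is not near it.
Once in a run the grip may slacken for a moment while it holds something.
It also fails if it takes over 210 s, if anything falls off the work surface, if the arm or the gripper's body presses on something with over 40 N, if the wrist force passes 120 N, or if a joint passes its speed limit or range.

## Working session

There is one attempt and no reset: what is moved stays moved. The work goes in short steps, Python scripts to look and compute and a tool call to move; the robot and the scene stay as the last step left them, time stands still between calls to the robot, and variables do not carry over. Pictures are saved under pics/ and viewed, and the job is handed in when it is done.

Besides the shell and the picture viewer there is one more tool, called after "Request:" by a JSON object that holds its "op" and its "data". servo_tool: Moves the arm, as the interface text tells. Its arguments: {"type":"object","properties":{"slide":{"type":"array","items":{"type":"array","items":{"type":"number"}}},"twist":{"type":"array","items":{"type":"array","items":{"type":"number"}}},"gripper":{"type":"array","items":{"type":"number"}}},"required":["slide","twist","gripper"]}

```bash
ls; mkdir -p pics; cat > h.py <<'E'
from station import r
import numpy as np, cv2
def cap(n,f=None):
    c=r.capture(n)
    if f: cv2.imwrite('pics/'+f+'.png',c['image'])
    return c
def proj(c,X):
    X=np.atleast_2d(X); p=X@np.array(c['R']).T+np.array(c['t']); s=p[:,:2]/p[:,2:]
    s=s*(1+c['k1']*(s**2).sum(1,keepdims=True)); K=np.array(c['intrinsics'])
    return s@K[:2,:2].T+K[:2,2]
def ray(c,uv):
    K=np.array(c['intrinsics']); d=(np.array(uv,float)-K[:2,2])/np.array([K[0,0],K[1,1]]); s=d.copy()
    for _ in range(30): s=d/(1+c['k1']*(s@s))
    R=np.array(c['R']); o=-R.T@np.array(c['t']); return o,R.T@np.array([s[0],s[1],1])
def onz(c,uv,z):
    o,d=ray(c,uv); return o+d*(z-o[2])/d[2]
E
python3 - <<'E'
from h import *
s=r.sense(); print(s['time_s'],s['tcp_pos'],s['ee_rot'],s['gripper_width'])
for n in ['scene','top','wrist']:
    c=cap(n,n+'0'); print(n,np.array(c['intrinsics']).round(1).tolist(),c['k1'],np.round(c['R'],3).tolist(),(-np.array(c['R']).T@c['t']).round(3))
E
```

```text
pics
0.0 [ 0.27089768 -0.56247339  0.1904342 ] [[-9.01030510e-01 -4.33754398e-01 -1.06856127e-03]
 [-4.33755700e-01  9.01028375e-01  1.96479123e-03]
 [ 1.10567186e-04  2.23383138e-03 -9.99997499e-01]] 0.9987747178158154
scene [[435.2, 0.0, 321.7], [0.0, 435.2, 198.5], [0.0, 0.0, 1.0]] -0.011473029872091943 [[0.265, 0.964, 0.015], [0.538, -0.135, -0.832], [-0.801, 0.228, -0.554]] [ 1.464 -0.363  0.738]
top [[402.5, 0.0, 321.5], [0.0, 402.5, 199.0], [0.0, 0.0, 1.0]] -0.05006586885649671 [[-0.027, -1.0, -0.0], [-0.99, 0.027, -0.137], [0.137, -0.004, -0.991]] [ 0.321 -0.067  1.378]
wrist [[306.9, 0.0, 314.5], [0.0, 306.9, 195.9], [0.0, 0.0, 1.0]] -0.03979804140646981 [[-0.434, 0.901, 0.002], [0.858, 0.412, 0.305], [0.274, 0.134, -0.952]] [ 0.196 -0.6    0.383]
```

View pics/top0.png

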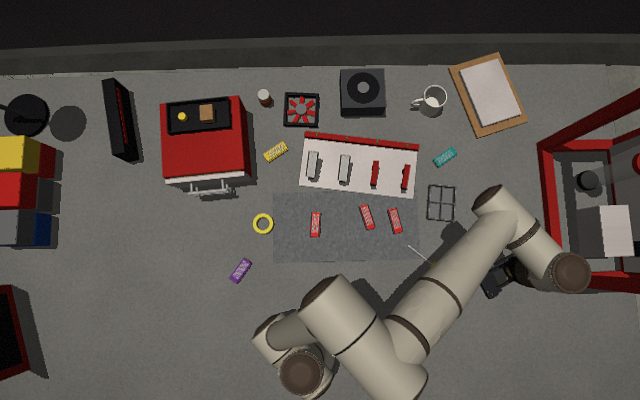

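View pics/scene0.png

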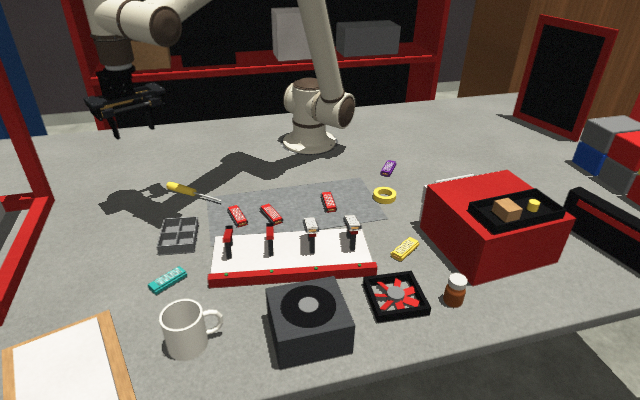

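View pics/wrist0.png

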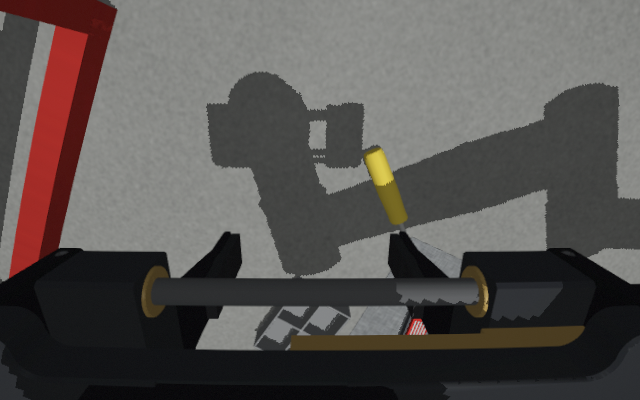

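```bash
python3 - <<'E'
import cv2
t=cv2.imread('pics/top0.png'); s=cv2.imread('pics/scene0.png')
cv2.imwrite('pics/a1.png',cv2.resize(t[125:265,255:435],None,fx=4.4,fy=4.28,interpolation=cv2.INTER_CUBIC))
cv2.imwrite('pics/a2.png',cv2.resize(t[80:210,145:265],None,fx=4.5,fy=4.5,interpolation=cv2.INTER_CUBIC))
cv2.imwrite('pics/a3.png',cv2.resize(s[175:290,200:390],None,fx=4.2,fy=4.2,interpolation=cv2.INTER_CUBIC))
E
```

```text
(no output)
```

View pics/a1.png

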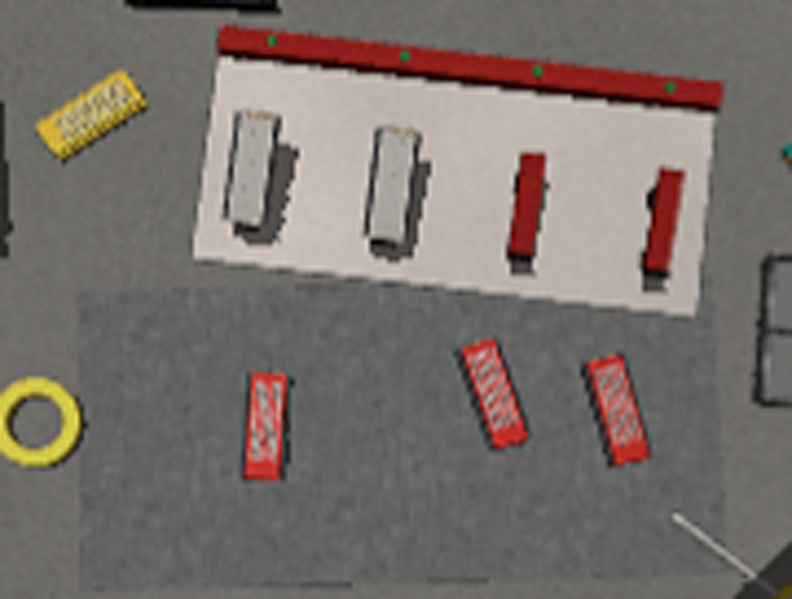

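View pics/a2.png

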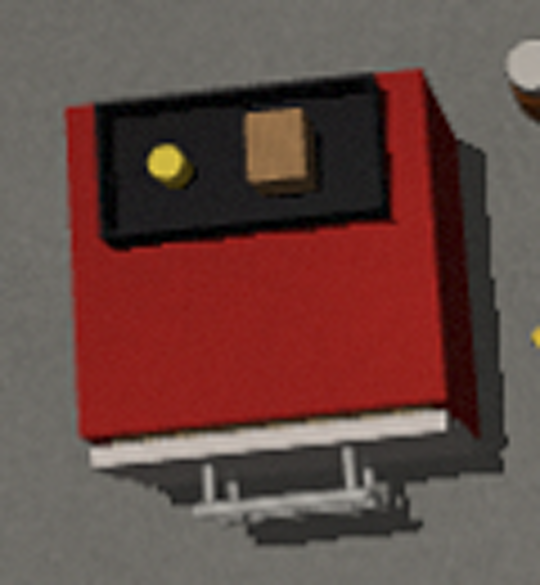

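View pics/a3.png

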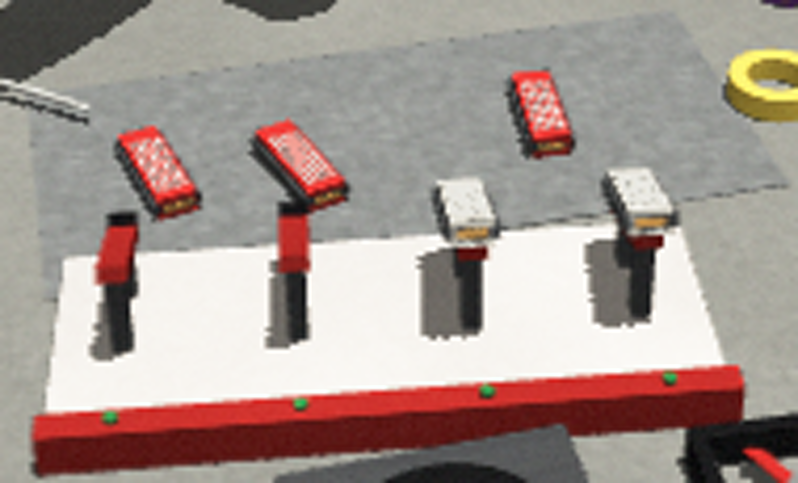

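```bash
cat > fit.py <<'E'
from h import *
from scipy.optimize import least_squares
import pickle
def T(p): 
    c,s=np.cos(p[2]),np.sin(p[2]); return np.array([[c,-s,0],[s,c,0],[0,0,1]])
def w(p,L): return np.atleast_2d(L)@T(p).T+np.array([p[0],p[1],0])
SL=0.35
def seatpt(i,x,y,z):
    return [x*np.cos(SL)-z*np.sin(SL),157.5-105*i+y,62+x*np.sin(SL)+z*np.cos(SL)]
E
python3 - <<'E'
from fit import *
ct=cap('top'); cs=cap('scene')
A=lambda u,v:(255+u/4.4,125+v/4.28)
S=lambda u,v:(200+u/4.2,175+v/4.2)
obs=[(ct,[-65,200,6],A(193,258)),(ct,[-65,-200,6],A(696,316)),
(ct,seatpt(2,39,0,0),A(532,153)),(ct,seatpt(2,-42,0,0),A(519,258)),(ct,seatpt(3,39,0,0),A(671,169)),(ct,seatpt(3,-42,0,0),A(654,272)),
(cs,[-65,-200,6],S(66,258)),(cs,[-65,200,6],S(683,224)),(cs,seatpt(3,-42,0,0),S(121,227)),(cs,seatpt(2,-42,0,0),S(293,215))]
def f(p): return np.concatenate([(proj(c,w(p,np.array(L)/1000))[0]-uv) for c,L,uv in obs])
q=least_squares(f,[0.55,-0.1,-0.1],loss='soft_l1'); print(q.x,np.degrees(q.x[2])); print(f(q.x).reshape(-1,2).round(2))
P=q.x; np.save('rack.npy',P)
def draw(c,fn,box,s):
    im=cv2.resize(c['image'],None,fx=4,fy=4,interpolation=cv2.INTER_CUBIC)
    def poly(L,col): cv2.polylines(im,[((proj(c,w(P,np.array(L)/1000))+.5)*4).astype(int)],True,col,1)
    poly([[-65,200,6],[-65,-200,6],[105,-200,6],[105,200,6]],(0,255,0))
    for i in range(4): poly([seatpt(i,-42,9,0),seatpt(i,-42,-9,0),seatpt(i,36,-9,0),seatpt(i,36,9,0)],(255,255,0))
    for i in range(2): poly([seatpt(i,-42,17,9),seatpt(i,-42,-17,9),seatpt(i,42,-17,9),seatpt(i,42,17,9)],(255,0,255))
    x0,y0,x1,y1=box; cv2.imwrite(fn,im[y0*4:y1*4,x0*4:x1*4])
draw(ct,'pics/b1.png',(280,125,440,225),4); draw(cs,'pics/b2.png',(200,185,395,290),4)
E
```

```text
[ 0.59841412 -0.19855014 -0.15484874] -8.872179434518522
[[-1.17 -1.19]
 [-0.59 -0.14]
 [ 0.16 -0.66]
 [-0.44 -1.32]
 [-0.02 -0.41]
 [-0.09 -0.65]
 [-0.78 -2.32]
 [-1.27 -2.65]
 [-0.06 -2.4 ]
 [-0.37 -1.82]]
```

View pics/b1.png

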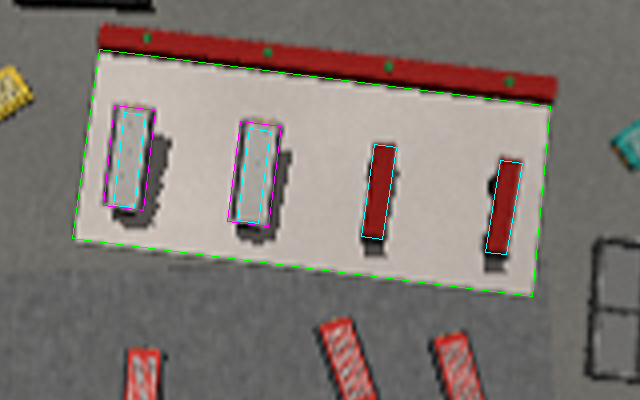

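View pics/b2.png

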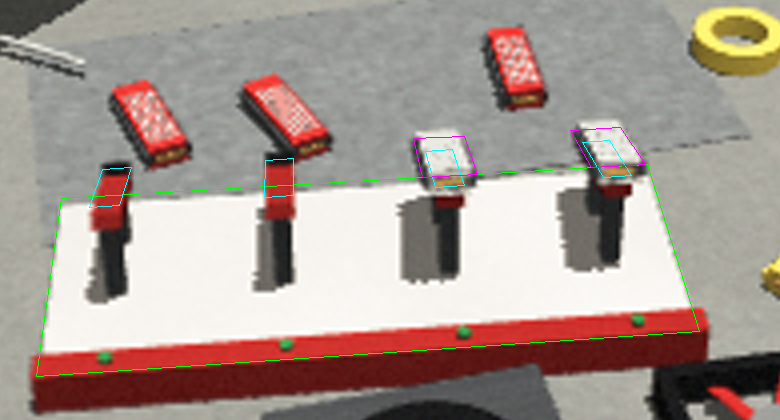

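```bash
python3 - <<'E'
from fit import *
ct=cap('top'); cs=cap('scene')
A=lambda u,v:(145+u/4.5-.4,80+v/4.5-.4)
q=[onz(ct,A(*p),.14) for p in [(80,440),(447,405),(422,70),(65,107)]]
for a in q: print(a.round(4))
print([np.linalg.norm(q[i]-q[i-1]).round(4) for i in range(4)])
d=q[3]-q[0];d2=q[2]-q[1];print(np.degrees(np.arctan2(d[1],d[0])),np.degrees(np.arctan2(d2[1],d2[0])))
e=q[0]-q[1];print(np.degrees(np.arctan2(-e[0],e[1])))
for p in [(195,512),(378,492)]: print('handle',onz(ct,A(*p),.103).round(4))
for p in [(92,463),(447,428)]: print('front top edge',onz(ct,A(*p),.135).round(4))
im=cv2.resize(cs['image'][155:280,400:600],None,fx=4,fy=4,interpolation=cv2.INTER_CUBIC); cv2.imwrite('pics/b3.png',im)
for n,p in dict(r0=(316,224.5),r1=(367,217),r2=(395,221)).items(): print(n,onz(ct,p,.018).round(4))
for p in [(263,224)]: print('tape',onz(ct,p,.02).round(3))
E
```

```text
[0.5746 0.4286 0.14  ]
[0.5921 0.1699 0.14  ]
[0.8389 0.1886 0.14  ]
[0.82   0.4478 0.14  ]
[np.float64(0.2462), np.float64(0.2593), np.float64(0.2476), np.float64(0.2599)]
4.4858660893146505 4.340282494694522
3.868387692051011
handle [0.5272 0.3583 0.103 ]
handle [0.5381 0.2265 0.103 ]
front top edge [0.5589 0.4215 0.135 ]
front top edge [0.5767 0.1708 0.135 ]
r0 [ 0.4225 -0.0509  0.018 ]
r1 [ 0.4433 -0.2245  0.018 ]
r2 [ 0.427 -0.319  0.018]
tape [0.429 0.128 0.02 ]
```

View pics/b3.png

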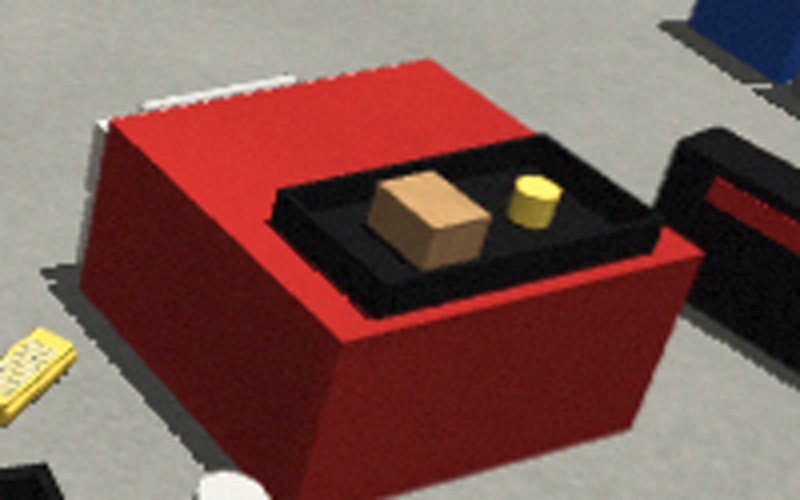

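```bash
cat > plan.py <<'E'
from h import *
from scipy.spatial.transform import Rotation as Ro
import json
def down(psi,pitch=0.0):
    # tool y at yaw psi(deg), z down; pitch: rotate about horizontal axis tool y so tool matches slope rising along -toolx dir
    a=np.radians(psi); y=np.array([np.cos(a),np.sin(a),0]); z=np.array([0,0,-1.]); x=np.cross(y,z)
    R=np.stack([x,y,z],1); return Ro.from_rotvec(-np.radians(pitch)*y).as_matrix()@R
def go(wps,p0=None,R0=None,vmax=0.8,vt=0.9):
    """wps: list of (pos or None,R or None,n or None,grip)"""
    s=r.sense(); p=np.array(s['tcp_pos']) if p0 is None else p0; R=np.array(s['ee_rot']) if R0 is None else R0
    S,W,G=[],[],[]
    for pos,Rt,n,g in wps:
        pos=p if pos is None else np.array(pos,float); Rt=R if Rt is None else Rt
        d=(pos-p)/.06; rv=Ro.from_matrix(Rt@R.T).as_rotvec(degrees=True)/6
        m=max(int(np.ceil(max(np.abs(d).max()/vmax,np.linalg.norm(d)/.95,np.abs(rv).max()/vt,1e-9))),n or 1)
        for _ in range(m): S.append((d/m).round(3).tolist());W.append((rv/m).round(3).tolist());G.append(g)
        p,R=pos,Rt
    for i in range(0,len(S),12): print(json.dumps(dict(slide=S[i:i+12],twist=W[i:i+12],gripper=G[i:i+12])))
E
python3 - <<'E'
from plan import *
R=down(184.2)
go([((.35,-.40,.25),None,None,0.5),((.533,.292,.25),R,None,.747),((.533,.292,.20),R,None,.747)],vmax=.7)
E
```

```text
{"slide": [[0.329, 0.679, 0.245], [0.329, 0.679, 0.245], [0.329, 0.679, 0.245], [0.329, 0.679, 0.245], [0.179, 0.678, 0.0], [0.179, 0.678, 0.0], [0.179, 0.678, 0.0], [0.179, 0.678, 0.0], [0.179, 0.678, 0.0], [0.179, 0.678, 0.0], [0.179, 0.678, 0.0], [0.179, 0.678, 0.0]], "twist": [[0.0, 0.0, 0.0], [0.0, 0.0, 0.0], [0.0, 0.0, 0.0], [0.0, 0.0, 0.0], [-0.0, -0.0, 0.671], [-0.0, -0.0, 0.671], [-0.0, -0.0, 0.671], [-0.0, -0.0, 0.671], [-0.0, -0.0, 0.671], [-0.0, -0.0, 0.671], [-0.0, -0.0, 0.671], [-0.0, -0.0, 0.671]], "gripper": [0.5, 0.5, 0.5, 0.5, 0.747, 0.747, 0.747, 0.747, 0.747, 0.747, 0.747, 0.747]}
{"slide": [[0.179, 0.678, 0.0], [0.179, 0.678, 0.0], [0.179, 0.678, 0.0], [0.179, 0.678, 0.0], [0.179, 0.678, 0.0], [0.179, 0.678, 0.0], [0.179, 0.678, 0.0], [0.179, 0.678, 0.0], [0.179, 0.678, 0.0], [0.0, 0.0, -0.417], [0.0, 0.0, -0.417]], "twist": [[-0.0, -0.0, 0.671], [-0.0, -0.0, 0.671], [-0.0, -0.0, 0.671], [-0.0, -0.0, 0.671], [-0.0, -0.0, 0.671], [-0.0, -0.0, 0.671], [-0.0, -0.0, 0.671], [-0.0, -0.0, 0.671], [-0.0, -0.0, 0.671], [0.0, 0.0, 0.0], [0.0, 0.0, 0.0]], "gripper": [0.747, 0.747, 0.747, 0.747, 0.747, 0.747, 0.747, 0.747, 0.747, 0.747, 0.747]}
```

Request:
{"op": "servo_tool", "data": {"slide": [[0.33,0.68,0.25],[0.33,0.68,0.25],[0.33,0.68,0.25],[0.33,0.68,0.25],[0.18,0.68,0],[0.18,0.68,0],[0.18,0.68,0],[0.18,0.68,0],[0.18,0.68,0],[0.18,0.68,0],[0.18,0.68,0],[0.18,0.68,0]], "twist": [[0,0,0],[0,0,0],[0,0,0],[0,0,0],[0,0,0.67],[0,0,0.67],[0,0,0.67],[0,0,0.67],[0,0,0.67],[0,0,0.67],[0,0,0.67],[0,0,0.67]], "gripper": [0.5,0.5,0.5,0.5,0.747,0.747,0.747,0.747,0.747,0.747,0.747,0.747]}}

```text
time_s: 1.85
tcp_pos: [0.4369, -0.0721, 0.2518]
ee_rot: [[-0.53, -0.848, 0.001], [-0.848, 0.53, 0.0], [-0.001, -0.001, -1.0]]
wrist_force: [0.2, -0.6, 0.1]
gripper_width: 0.256
```

Request:
{"op": "servo_tool", "data": {"slide": [[0.18,0.68,0],[0.18,0.68,0],[0.18,0.68,0],[0.18,0.68,0],[0.18,0.68,0],[0.18,0.68,0],[0.18,0.68,0],[0.18,0.68,0],[0.18,0.68,0],[0,0,-0.4],[0,0,-0.4],[0,0,0]], "twist": [[0,0,0.67],[0,0,0.67],[0,0,0.67],[0,0,0.67],[0,0,0.67],[0,0,0.67],[0,0,0.67],[0,0,0.67],[0,0,0.67],[0,0,0],[0,0,0],[0,0,0]], "gripper": [0.747,0.747,0.747,0.747,0.747,0.747,0.747,0.747,0.747,0.747,0.747,0.747]}}

```text
time_s: 3.35
tcp_pos: [0.5329, 0.293, 0.2014]
ee_rot: [[0.071, -0.997, -0.004], [-0.997, -0.071, -0.003], [0.003, 0.004, -1.0]]
wrist_force: [-0.4, 0.1, -0.3]
gripper_width: 0.254
```

```bash
python3 - <<'E'
from plan import *
s=r.sense();print(s['time_s'],s['tcp_pos'],s['joints'],s['gripper_width'])
c=cap('wrist','w1'); print(proj(c,[[.533,.292,.103]]))
c=cap('top','t1');cv2.imwrite('pics/t1z.png',cv2.resize(c['image'][120:270,250:450],None,fx=4,fy=4))
E
```

```text
3.35 [0.53285655 0.2929826  0.20141202] [ 4.40237690e+01  2.01879657e+01 -9.12737783e-01 -2.85772731e-02
 -6.91837358e+01 -3.99604619e+01] 0.25392049692024293
[[314.57421614 187.03038119]]
```

View pics/w1.png

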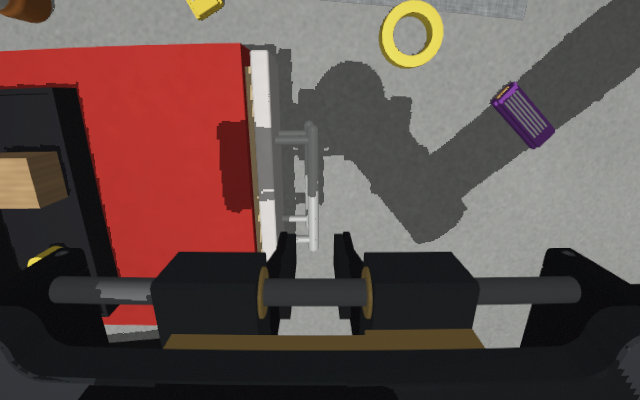

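View pics/t1.png

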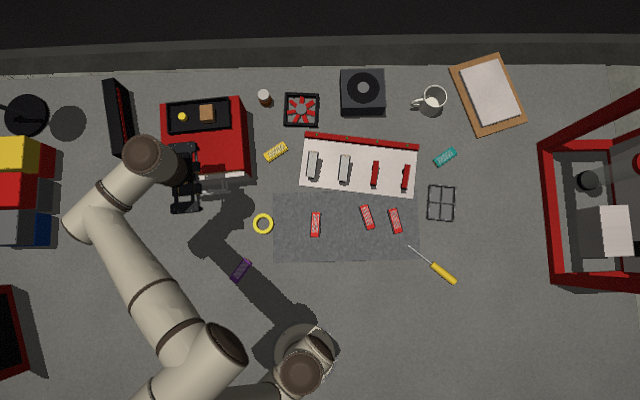

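Request:
{"op": "servo_tool", "data": {"slide": [[0,0,-0.4],[0,0,-0.4],[0,0,-0.4],[0,0,-0.4],[0,0,-0.28],[0,0,0],[0,0,0],[0,0,0],[0,0,0]], "twist": [[0,0,0],[0,0,0],[0,0,0],[0,0,0],[0,0,0],[0,0,0],[0,0,0],[0,0,0],[0,0,0]], "gripper": [0.747,0.747,0.747,0.747,0.747,0.747,1,1,1]}}

```text
time_s: 4.58
tcp_pos: [0.5343, 0.294, 0.0915]
ee_rot: [[0.071, -0.997, 0.001], [-0.997, -0.071, 0.001], [-0.001, -0.001, -1.0]]
wrist_force: [-0.1, -0.8, 0.4]
gripper_width: 0.034
```

```bash
python3 - <<'E'
from plan import *
s=r.sense();print(s['time_s'],s['tcp_pos'],s['gripper_width'])
c=cap('wrist','w2'); cs=cap('scene','s2')
E
```

```text
4.575 [0.53432338 0.29399714 0.09152054] 0.033743251203860035
```

View pics/w2.png

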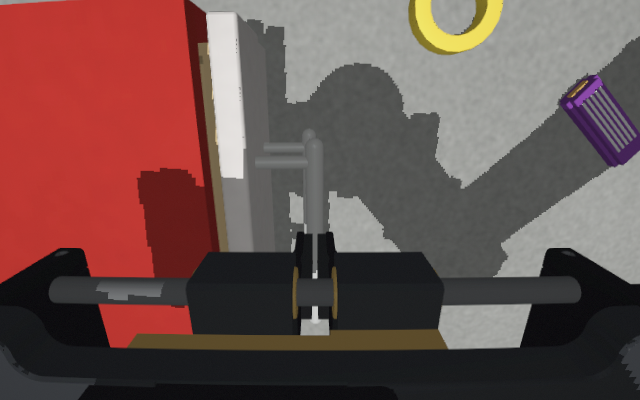

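View pics/s2.png

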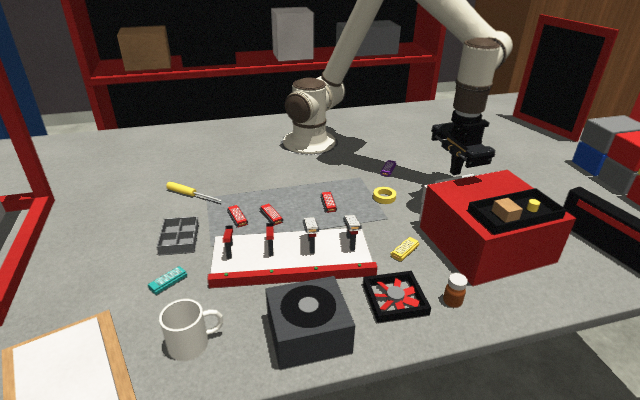

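Request:
{"op": "servo_tool", "data": {"slide": [[0,0,0],[-0.2,-0.015,0],[-0.35,-0.026,0],[-0.35,-0.026,0],[-0.35,-0.026,0],[-0.35,-0.026,0],[-0.35,-0.026,0],[-0.35,-0.026,0],[-0.35,-0.026,0],[-0.17,-0.013,0],[0,0,0]], "twist": [[0,0,0],[0,0,0],[0,0,0],[0,0,0],[0,0,0],[0,0,0],[0,0,0],[0,0,0],[0,0,0],[0,0,0],[0,0,0]], "gripper": [1,1,1,1,1,1,1,1,1,1,1]}}

```text
time_s: 6.05
tcp_pos: [0.3643, 0.2811, 0.091]
ee_rot: [[0.072, -0.997, 0.0], [-0.997, -0.072, 0.0], [-0.0, -0.0, -1.0]]
wrist_force: [1.2, 0.1, -0.5]
gripper_width: 0.006
```

```bash
python3 - <<'E'
from plan import *
s=r.sense();print(s['time_s'],s['tcp_pos'],s['gripper_width'])
c=cap('top','t2'); cs=cap('scene','s2b')
cv2.imwrite('pics/t2z.png',cv2.resize(c['image'][90:260,130:300],None,fx=3.5,fy=3.5))
E
```

```text
6.05 [0.3643199  0.28113776 0.09103309] 0.005787311456157007
```

View pics/t2z.png

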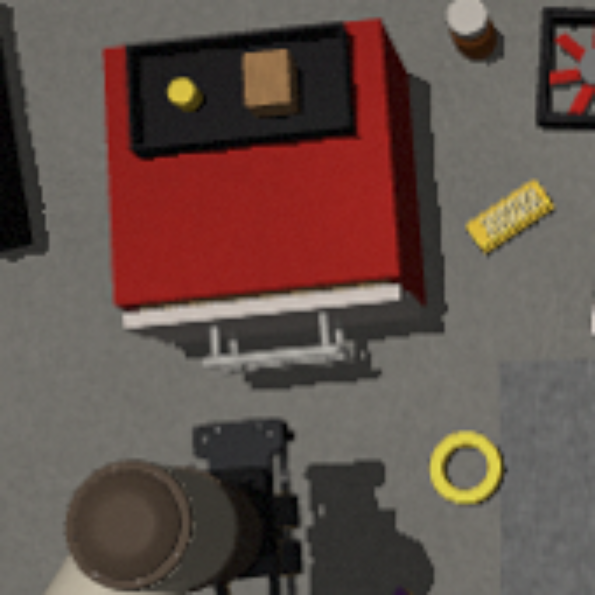

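```bash
python3 - <<'E'
from plan import *
ct=cap('top'); cs=cap('scene')
def tri(l):
    A=np.zeros((3,3));b=np.zeros(3)
    for c,uv in l:
        o,d=ray(c,uv); d/=np.linalg.norm(d); M=np.eye(3)-np.outer(d,d); A+=M;b+=M@o
    X=np.linalg.solve(A,b); return X,[ (proj(c,X)[0]-uv).round(2) for c,uv in l]
A=lambda u,v:(145+u/4.5-.4,80+v/4.5-.4); B=lambda u,v:(400+u/4-.4,155+v/4-.4)
for a,b in [((447,405),(108,120)),((422,70),(345,340)),((65,107),(703,253)),((80,440),(432,60))]:
    print(tri([(ct,A(*a)),(cs,B(*b))]))
E
```

```text
(array([0.59402293, 0.1722494 , 0.13322079]), [array([-0.34, -0.14]), array([-0.44,  0.06])])
(array([0.84122275, 0.1907405 , 0.13658969]), [array([-0.43, -0.24]), array([-0.74,  0.1 ])])
(array([0.82162496, 0.4495116 , 0.13576547]), [array([0.02, 0.01]), array([ 0.03, -0.01])])
(array([0.57669544, 0.43265385, 0.13336642]), [array([-0.44, -0.23]), array([-0.56,  0.13])])
```

View pics/s2b.png

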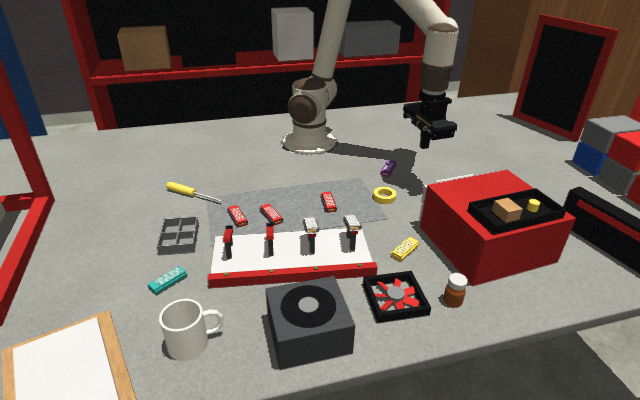

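```bash
python3 - <<'E'
from plan import *
from scipy.optimize import least_squares
c=cap('wrist'); s=r.sense(); R,t=np.array(c['R']),np.array(c['t']); Rt,p=np.array(s['ee_rot']),np.array(s['tcp_pos'])
Rc=R@Rt; tc=R@p+t   # cam = Rc*toolpt + tc
np.save('cam.npy',np.c_[Rc,tc])
def camat(p,y): 
    Rt=down(np.degrees(y)) ; Rw=Rc@Rt.T; return dict(c,R=Rw,t=tc-Rw@p)
c1=camat(np.array([.53286,.29298,.2014]),np.radians(184.1)); c2=camat(np.array([.5343,.294,.0915]),np.radians(184.1))
for h in (.103,.098,.09,.08):
  print(h, proj(c1,[[.529,.233,h],[.537,.353,h],[.5343,.294,h]]).round(0).tolist(), proj(c2,[[.529,.233,h],[.537,.353,h],[.5343,.294,h]]).round(0).tolist())
print(proj(c2,[[.5343,.294,.0915],[.5343,.294,.11]]))
im=cv2.imread('pics/w2.png'); cv2.imwrite('pics/w2z.png',cv2.resize(im[110:340,240:400],None,fx=2.6,fy=2.6))
im=cv2.imread('pics/w1.png'); cv2.imwrite('pics/w1z.png',cv2.resize(im[110:340,240:400],None,fx=2.6,fy=2.6))
E
```

```text
0.103 [[324.0, 126.0], [307.0, 242.0], [314.0, 189.0]] [[332.0, 141.0], [305.0, 311.0], [315.0, 235.0]]
0.098 [[324.0, 126.0], [307.0, 240.0], [314.0, 187.0]] [[331.0, 140.0], [306.0, 306.0], [315.0, 232.0]]
0.09 [[323.0, 125.0], [307.0, 237.0], [314.0, 185.0]] [[331.0, 138.0], [306.0, 299.0], [315.0, 227.0]]
0.08 [[323.0, 124.0], [307.0, 233.0], [314.0, 182.0]] [[330.0, 136.0], [306.0, 291.0], [315.0, 222.0]]
[[315.26021037 227.98922274]
 [315.31191908 239.96748327]]
```

View pics/w2z.png

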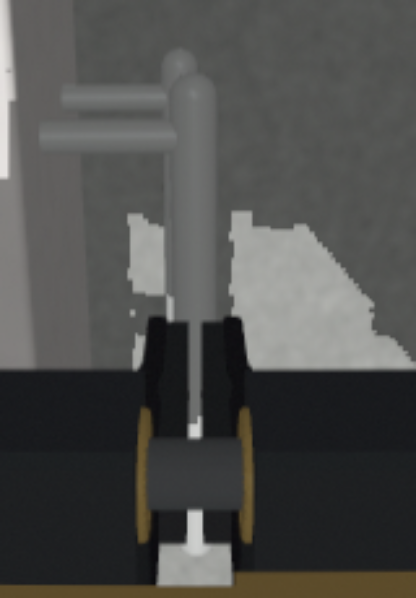

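View pics/w1z.png

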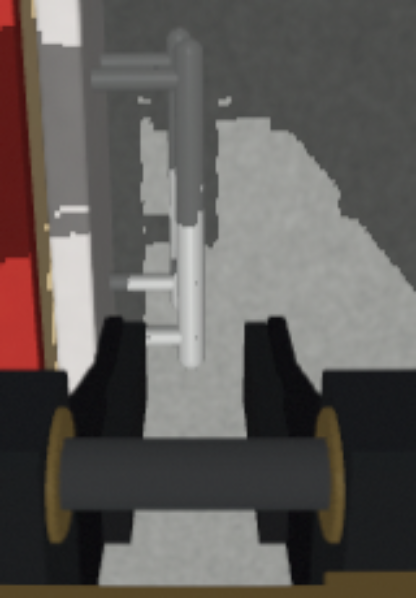

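```bash
python3 - <<'E'
from plan import *
c=cap('wrist','w3'); s=r.sense(); p=np.array(s['tcp_pos']);Rt=np.array(s['ee_rot'])
for q in [[0,0,0],[.0095,0,0],[-.0095,0,0],[.0095,0,-.019],[0,0,-.019]]: print(q,proj(c,p+Rt@np.array(q)).round(1))
M=np.load('cam.npy'); Rc,tc=M[:,:3],M[:,3]
for h in(.103,.09,.08): print((Rc@np.array([.05,0,.0915-h])+tc))
cv2.imwrite('pics/w3z.png',cv2.resize(c['image'][110:340,240:400],None,fx=2.6,fy=2.6))
E
```

```text
[0, 0, 0] [[315.3 228. ]]
[0.0095, 0, 0] [[315.4 215. ]]
[-0.0095, 0, 0] [[315.3 240.7]]
[0.0095, 0, -0.019] [[315.4 226.3]]
[0, 0, -0.019] [[315.4 240.4]]
[ 0.00049453 -0.02225701  0.18286349]
[ 0.00050141 -0.02622384  0.19524348]
[ 0.00050671 -0.02927525  0.20476655]
```

View pics/w3z.png

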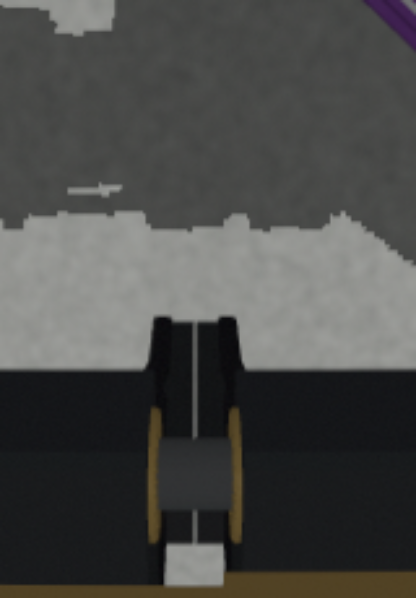

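Request:
{"op": "servo_tool", "data": {"slide": [[0,0,-0.4],[0,0,-0.4],[0,0,-0.4],[0,0,-0.2],[0,0,0],[0,0,0]], "twist": [[0,0,0],[0,0,0],[0,0,0],[0,0,0],[0,0,0],[0,0,0]], "gripper": [1,1,1,1,1,1]}}

```text
time_s: 7.1
tcp_pos: [0.3653, 0.2818, 0.0074]
ee_rot: [[0.071, -0.997, 0.001], [-0.997, -0.071, 0.001], [-0.001, -0.001, -1.0]]
wrist_force: [0.5, 0.1, -0.5]
gripper_width: 0.007
```

```bash
python3 - <<'E'
from plan import *
c=cap('wrist','w4'); 
cv2.imwrite('pics/w4z.png',cv2.resize(c['image'][110:340,240:400],None,fx=2.6,fy=2.6))
E
```

```text
(no output)
```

View pics/w4.png

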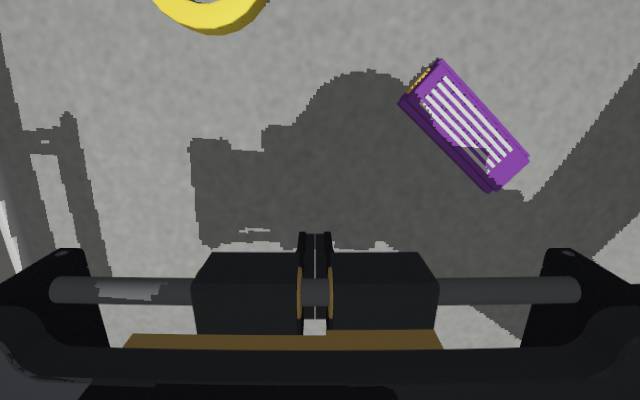

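Request:
{"op": "servo_tool", "data": {"slide": [[0,0,-0.06],[0,0,-0.04],[0,0,0]], "twist": [[0,0,0],[0,0,0],[0,0,0]], "gripper": [1,1,1]}}

```text
time_s: 7.52
tcp_pos: [0.3647, 0.281, 0.0007]
ee_rot: [[0.071, -0.998, -0.0], [-0.998, -0.071, -0.0], [0.0, 0.0, -1.0]]
wrist_force: [0.1, -0.1, -0.1]
gripper_width: 0.003
```

Request:
{"op": "servo_tool", "data": {"slide": [[0,0,-0.03],[0,0,0]], "twist": [[0,0,0],[0,0,0]], "gripper": [1,1]}}

```text
time_s: 7.78
tcp_pos: [0.3647, 0.281, -0.0012]
ee_rot: [[0.071, -0.998, -0.0], [-0.998, -0.071, -0.0], [0.0, 0.0, -1.0]]
wrist_force: [-0.7, 0.1, -0.5]
gripper_width: 0.003
```

Request:
{"op": "servo_tool", "data": {"slide": [[0,0,-0.03],[0,0,0]], "twist": [[0,0,0],[0,0,0]], "gripper": [1,1]}}

```text
time_s: 8.02
tcp_pos: [0.3647, 0.281, -0.003]
ee_rot: [[0.071, -0.998, -0.0], [-0.998, -0.071, -0.0], [0.0, 0.0, -1.0]]
wrist_force: [-0.3, -0.8, 0.2]
gripper_width: 0.011
```

Request:
{"op": "servo_tool", "data": {"slide": [[0,0,-0.04],[0,0,0]], "twist": [[0,0,0],[0,0,0]], "gripper": [1,1]}}

```text
time_s: 8.28
tcp_pos: [0.3647, 0.281, -0.0055]
ee_rot: [[0.071, -0.997, -0.0], [-0.997, -0.071, -0.0], [0.0, 0.0, -1.0]]
wrist_force: [0.0, 0.2, 0.1]
gripper_width: 0.004
```

Request:
{"op": "servo_tool", "data": {"slide": [[0,0,-0.04],[0,0,0]], "twist": [[0,0,0],[0,0,0]], "gripper": [1,1]}}

```text
time_s: 8.52
tcp_pos: [0.3647, 0.281, -0.0078]
ee_rot: [[0.071, -0.998, -0.0], [-0.998, -0.071, -0.0], [0.0, 0.0, -1.0]]
wrist_force: [-0.9, -0.7, -0.1]
gripper_width: 0.006
```

Request:
{"op": "servo_tool", "data": {"slide": [[0,0,-0.04],[0,0,0]], "twist": [[0,0,0],[0,0,0]], "gripper": [1,1]}}

```text
time_s: 8.78
tcp_pos: [0.3647, 0.281, -0.0102]
ee_rot: [[0.071, -0.998, -0.0], [-0.998, -0.071, -0.0], [0.0, 0.0, -1.0]]
wrist_force: [-0.3, -0.4, -0.2]
gripper_width: 0.008
```

Request:
{"op": "servo_tool", "data": {"slide": [[0,0,-0.04],[0,0,-0.02],[0,0,0]], "twist": [[0,0,0],[0,0,0],[0,0,0]], "gripper": [1,1,1]}}

```text
time_s: 9.15
tcp_pos: [0.3647, 0.281, -0.0138]
ee_rot: [[0.071, -0.998, -0.0], [-0.998, -0.071, -0.0], [0.0, 0.0, -1.0]]
wrist_force: [-0.5, -0.1, -1.1]
gripper_width: 0.001
```

Request:
{"op": "servo_tool", "data": {"slide": [[0,0,-0.04],[0,0,0]], "twist": [[0,0,0],[0,0,0]], "gripper": [1,1]}}

```text
time_s: 9.4
tcp_pos: [0.3647, 0.281, -0.0162]
ee_rot: [[0.071, -0.998, -0.0], [-0.998, -0.071, -0.0], [0.0, 0.0, -1.0]]
wrist_force: [-1.6, -0.5, 0.8]
gripper_width: 0.002
```

```bash
python3 - <<'E'
from plan import *
c=cap('wrist','w5'); 
cv2.imwrite('pics/w5z.png',cv2.resize(c['image'][130:340,220:420],None,fx=2.6,fy=2.6))
c=cap('scene'); cv2.imwrite('pics/s5z.png',cv2.resize(c['image'][60:220,380:540],None,fx=3.6,fy=3.6))
E
```

```text
(no output)
```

View pics/w5z.png

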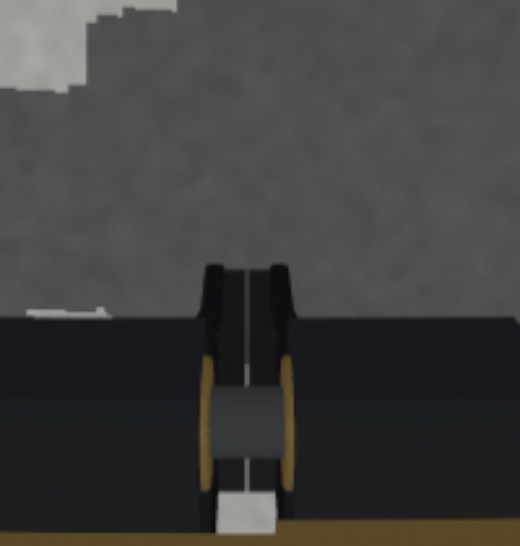

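View pics/s5z.png

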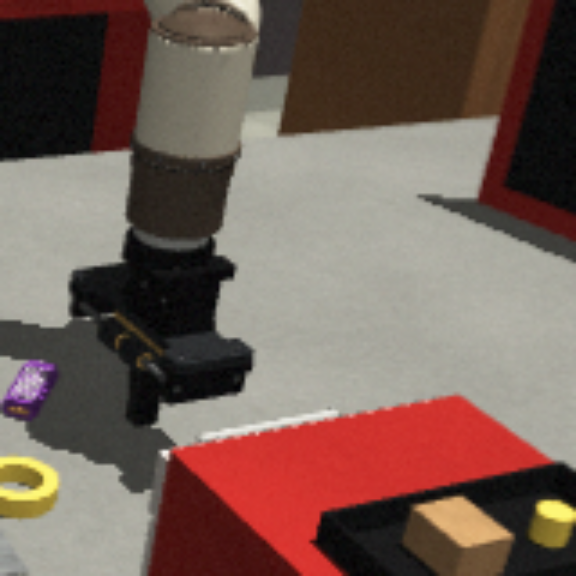

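```bash
python3 - <<'E'
from plan import *
c=cap('scene');t=cap('top')
for z in (-.016,0,.02,.04,.06): print(z,proj(c,[.3647,.281,z]),(proj(c,[.3647,.281,z])-[380,60])*3.6, proj(t,[.3647,.281,z]))
cv2.imwrite('pics/t5z.png',cv2.resize(t['image'][170:290,150:300],None,fx=4.5,fy=4.5))
E
```

```text
-0.016 [[417.77569797 183.30306775]] [[135.9925127  443.89104388]] [[220.57496852 244.43765538]]
0 [[418.43780139 179.17587906]] [[138.37608502 429.03316463]] [[219.41380503 244.31785975]]
0.02 [[419.27668694 173.94494774]] [[141.39607298 410.20181187]] [[217.92438646 244.1641271 ]]
0.04 [[420.12833761 168.63238052]] [[144.46201538 391.07656988]] [[216.39105028 244.00577751]]
0.06 [[420.9930375  163.23630873]] [[147.57493499 371.65071143]] [[214.81183246 243.84260057]]
```

View pics/t5z.png

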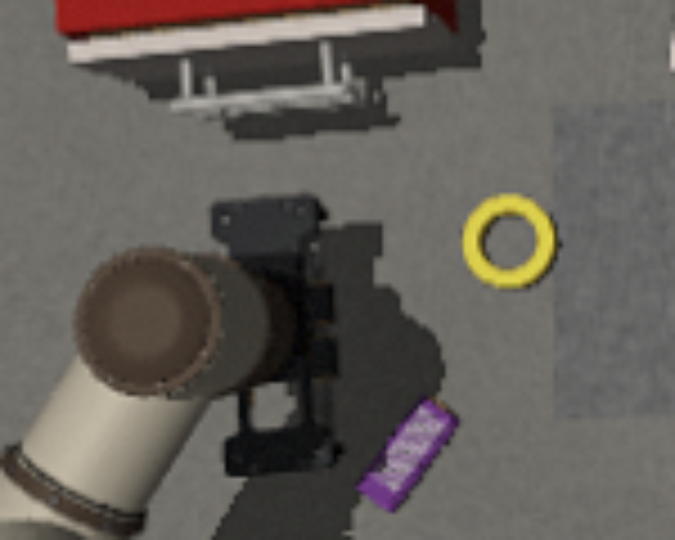

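Request:
{"op": "servo_tool", "data": {"slide": [[0,0,-0.04],[0,0,0]], "twist": [[0,0,0],[0,0,0]], "gripper": [1,1]}}

```text
time_s: 9.85
tcp_pos: [0.3647, 0.281, -0.0186]
ee_rot: [[0.071, -0.997, -0.0], [-0.997, -0.071, -0.0], [0.0, 0.0, -1.0]]
wrist_force: [-0.3, -0.0, -0.1]
gripper_width: 0.005
```

Request:
{"op": "servo_tool", "data": {"slide": [[0,0,-0.04],[0,0,0]], "twist": [[0,0,0],[0,0,0]], "gripper": [1,1]}}

```text
time_s: 10.1
tcp_pos: [0.3647, 0.281, -0.0211]
ee_rot: [[0.071, -0.997, -0.0], [-0.997, -0.071, -0.0], [0.0, 0.0, -1.0]]
wrist_force: [0.3, -0.0, 0.6]
gripper_width: 0.004
```

Request:
{"op": "servo_tool", "data": {"slide": [[0,0,-0.04],[0,0,0]], "twist": [[0,0,0],[0,0,0]], "gripper": [1,1]}}

```text
time_s: 10.35
tcp_pos: [0.3647, 0.281, -0.0234]
ee_rot: [[0.071, -0.998, -0.0], [-0.998, -0.071, -0.0], [0.0, 0.0, -1.0]]
wrist_force: [0.1, 0.0, -0.7]
gripper_width: 0.007
```

Request:
{"op": "servo_tool", "data": {"slide": [[0,0,-0.04],[0,0,0]], "twist": [[0,0,0],[0,0,0]], "gripper": [1,1]}}

```text
time_s: 10.6
tcp_pos: [0.3647, 0.281, -0.0258]
ee_rot: [[0.071, -0.998, -0.0], [-0.998, -0.071, -0.0], [0.0, 0.0, -1.0]]
wrist_force: [-0.1, -0.0, 0.4]
gripper_width: 0.006
```

Request:
{"op": "servo_tool", "data": {"slide": [[0,0,-0.04],[0,0,0]], "twist": [[0,0,0],[0,0,0]], "gripper": [1,1]}}

```text
time_s: 10.85
tcp_pos: [0.3647, 0.281, -0.0282]
ee_rot: [[0.071, -0.997, -0.0], [-0.997, -0.071, -0.0], [0.0, 0.0, -1.0]]
wrist_force: [0.5, -0.8, 0.3]
gripper_width: 0.006
```

Request:
{"op": "servo_tool", "data": {"slide": [[0,0,-0.04],[0,0,0]], "twist": [[0,0,0],[0,0,0]], "gripper": [1,1]}}

```text
time_s: 11.1
tcp_pos: [0.3648, 0.2812, -0.0305]
ee_rot: [[0.071, -0.997, 0.0], [-0.997, -0.071, -0.0], [0.0, -0.0, -1.0]]
wrist_force: [-0.5, -0.4, -0.0]
gripper_width: 0.007
```

```bash
python3 - <<'E'
from plan import *
c=cap('wrist','w6'); print(r.sense()['joints'])
c=cap('scene'); cv2.imwrite('pics/s6z.png',cv2.resize(c['image'][100:220,380:500],None,fx=4.8,fy=4.8,interpolation=cv2.INTER_CUBIC))
E
```

```text
[ 5.79231076e+01  2.39469495e+01 -3.73385454e+01 -1.36620095e-03
 -2.87217378e+01 -5.38678225e+01]
```

View pics/w6.png

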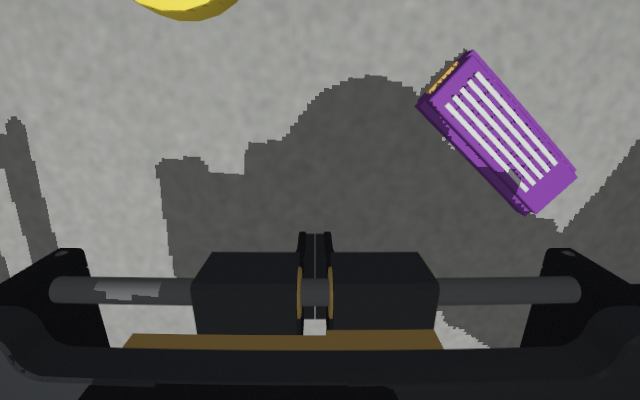

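View pics/s6z.png

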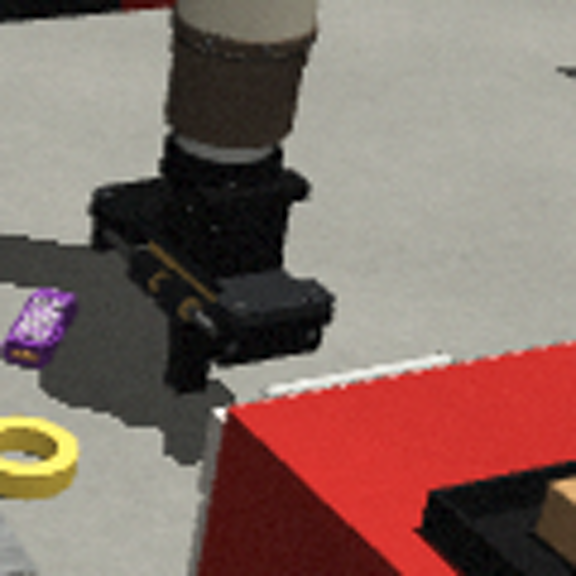

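Request:
{"op": "servo_tool", "data": {"slide": [[0,0,-0.04],[0,0,0]], "twist": [[0,0,0],[0,0,0]], "gripper": [1,1]}}

```text
time_s: 11.45
tcp_pos: [0.3648, 0.2812, -0.0307]
ee_rot: [[0.072, -0.997, 0.0], [-0.997, -0.072, -0.0], [0.0, -0.0, -1.0]]
wrist_force: [-4.7, -2.5, 22.4]
gripper_width: 0.008
```

Request:
{"op": "servo_tool", "data": {"slide": [[0,0,-0.04],[0,0,0]], "twist": [[0,0,0],[0,0,0]], "gripper": [1,1]}}

```text
time_s: 11.7
tcp_pos: [0.3648, 0.2811, -0.0308]
ee_rot: [[0.073, -0.997, 0.001], [-0.997, -0.073, -0.0], [0.0, -0.001, -1.0]]
wrist_force: [-11.9, -5.4, 44.2]
gripper_width: 0.008
```

Request:
{"op": "servo_tool", "data": {"slide": [[0,0,-0.04],[0,0,0]], "twist": [[0,0,0],[0,0,0]], "gripper": [1,1]}}

```text
time_s: 11.95
tcp_pos: [0.3649, 0.2812, -0.031]
ee_rot: [[0.074, -0.997, 0.001], [-0.997, -0.074, -0.0], [0.0, -0.001, -1.0]]
wrist_force: [-16.9, -8.5, 66.7]
gripper_width: 0.006
```

Request:
{"op": "servo_tool", "data": {"slide": [[0,0,-0.04],[0,0,0]], "twist": [[0,0,0],[0,0,0]], "gripper": [1,1]}}

```text
time_s: 12.2
tcp_pos: [0.3649, 0.2812, -0.0311]
ee_rot: [[0.075, -0.997, 0.002], [-0.997, -0.075, -0.0], [0.0, -0.002, -1.0]]
wrist_force: [-22.8, -11.6, 89.0]
gripper_width: 0.006
```

```bash
cat >> plan.py <<'E'
L=0.0307
def pose(psi,lean=0,yaw=0):
    a=np.radians(yaw); return Ro.from_rotvec(-np.radians(lean)*np.array([-np.sin(a),np.cos(a),0])).as_matrix()@down(psi)
def tcp(tip,R): return np.array(tip)+L*R[:,2]
def fit_rows(l): pass
E
python3 - <<'E'
from plan import *
R=pose(184.2,35,4.2); bar=np.array([.5327,.2924,.103]); tip=bar+.010*R[:,2]
pre=tip-.09*R[:,2]
cur=np.array(r.sense()['tcp_pos'])
go([(cur+[0,0,.15],None,4,.747),(tcp(pre,R),R,None,.747),(tcp(tip,R),R,4,.747)])
M=np.load('cam.npy');Rc,tc=M[:,:3],M[:,3]
c=cap('wrist')
cc=dict(c,R=Rc,t=tc)
for q in [(.0375,.02,-.07),(.0375,.02,-.1),(.02,.02,-.07),(.02,.02,-.1),(.0095,0,-.03)]: print(q,proj(cc,q))
E
```

```text
{"slide": [[0.0, 0.0, 0.625], [0.0, 0.0, 0.625], [0.0, 0.0, 0.625], [0.0, 0.0, 0.625], [0.332, 0.022, 0.058], [0.332, 0.022, 0.058], [0.332, 0.022, 0.058], [0.332, 0.022, 0.058], [0.332, 0.022, 0.058], [0.332, 0.022, 0.058], [0.332, 0.022, 0.058], [0.215, 0.016, -0.307]], "twist": [[0.0, 0.0, 0.0], [0.0, 0.0, 0.0], [0.0, 0.0, 0.0], [0.0, 0.0, 0.0], [0.062, -0.828, -0.002], [0.062, -0.828, -0.002], [0.062, -0.828, -0.002], [0.062, -0.828, -0.002], [0.062, -0.828, -0.002], [0.062, -0.828, -0.002], [0.062, -0.828, -0.002], [0.0, 0.0, 0.0]], "gripper": [0.747, 0.747, 0.747, 0.747, 0.747, 0.747, 0.747, 0.747, 0.747, 0.747, 0.747, 0.747]}
{"slide": [[0.215, 0.016, -0.307], [0.215, 0.016, -0.307], [0.215, 0.016, -0.307]], "twist": [[0.0, 0.0, 0.0], [0.0, 0.0, 0.0], [0.0, 0.0, 0.0]], "gripper": [0.747, 0.747, 0.747]}
(0.0375, 0.02, -0.07) [[362.42875314 213.4883102 ]]
(0.0375, 0.02, -0.1) [[375.65357488 245.71967696]]
(0.02, 0.02, -0.07) [[360.50443208 250.22764979]]
(0.02, 0.02, -0.1) [[372.47285656 290.35660446]]
(0.0095, 0, -0.03) [[315.36270294 233.84825207]]
```

Request:
{"op": "servo_tool", "data": {"slide": [[0,0,0.63],[0,0,0.63],[0,0,0.63],[0,0,0.63],[0.33,0.02,0.06],[0.33,0.02,0.06],[0.33,0.02,0.06],[0.33,0.02,0.06],[0.33,0.02,0.06],[0.33,0.02,0.06],[0.33,0.02,0.06],[0,0,0]], "twist": [[0,0,0],[0,0,0],[0,0,0],[0,0,0],[0.06,-0.83,0],[0.06,-0.83,0],[0.06,-0.83,0],[0.06,-0.83,0],[0.06,-0.83,0],[0.06,-0.83,0],[0.06,-0.83,0],[0,0,0]], "gripper": [0.747,0.747,0.747,0.747,0.747,0.747,0.747,0.747,0.747,0.747,0.747,0.747]}}

```text
time_s: 13.75
tcp_pos: [0.4976, 0.2852, 0.1387]
ee_rot: [[0.061, -0.847, 0.527], [-0.998, -0.055, 0.028], [0.005, -0.528, -0.849]]
wrist_force: [0.6, -0.4, 0.5]
gripper_width: 0.252
```

```bash
python3 - <<'E'
from plan import *
s=r.sense();print(s['tcp_pos'],s['joints'])
R=pose(184.2,35,4.2); bar=np.array([.5327,.2924,.103]); tip=bar+.010*R[:,2]
go([(tcp(tip,R),R,5,.747)])
c=cap('wrist','w7'); print(proj(c,[bar,bar+[-.0045,.060,0],bar-[-.0045,.06,0],tip-.09*R[:,2]]))
E
```

```text
[0.49760803 0.28523314 0.13874087] [  44.46514074    8.20597944  -53.10861894   80.24718241  -20.76771753
 -115.86994648]
{"slide": [[0.195, 0.03, -0.23], [0.195, 0.03, -0.23], [0.195, 0.03, -0.23], [0.195, 0.03, -0.23], [0.195, 0.03, -0.23]], "twist": [[0.017, -0.103, 0.023], [0.017, -0.103, 0.023], [0.017, -0.103, 0.023], [0.017, -0.103, 0.023], [0.017, -0.103, 0.023]], "gripper": [0.747, 0.747, 0.747, 0.747, 0.747]}
[[301.1777804  210.24645636]
 [302.68849537 273.31605403]
 [299.49788917 137.72813105]
 [302.87888419 256.07722903]]
```

View pics/w7.png

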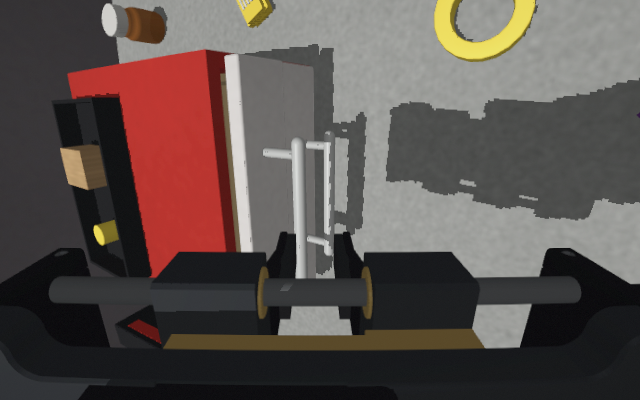

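```bash
python3 - <<'E'
from plan import *
R=pose(184.2,13,4.2); bar=np.array([.5327,.2924,.103]); tip=bar+.009*R[:,2]
go([(tcp(tip-.06*R[:,2],R),R,4,.747),(tcp(tip,R),R,3,.747)])
E
```

```text
{"slide": [[0.127, 0.027, -0.068], [0.127, 0.027, -0.068], [0.127, 0.027, -0.068], [0.127, 0.027, -0.068], [0.075, 0.005, -0.325], [0.075, 0.005, -0.325], [0.075, 0.005, -0.325]], "twist": [[-0.044, 0.785, 0.03], [-0.044, 0.785, 0.03], [-0.044, 0.785, 0.03], [-0.044, 0.785, 0.03], [0.0, 0.0, 0.0], [0.0, 0.0, 0.0], [0.0, 0.0, 0.0]], "gripper": [0.747, 0.747, 0.747, 0.747, 0.747, 0.747, 0.747]}
```

Request:
{"op": "servo_tool", "data": {"slide": [[0.13,0.03,-0.06],[0.13,0.03,-0.06],[0.12,0.03,-0.07],[0.12,0.02,-0.07],[0,0,0]], "twist": [[-0.04,0.79,0.03],[-0.04,0.79,0.03],[-0.04,0.78,0.03],[-0.05,0.78,0.03],[0,0,0]], "gripper": [0.747,0.747,0.747,0.747,0.747]}}

```text
time_s: 14.42
tcp_pos: [0.531, 0.2925, 0.1312]
ee_rot: [[0.067, -0.955, 0.29], [-0.998, -0.066, 0.016], [0.004, -0.291, -0.957]]
wrist_force: [0.4, 0.8, -0.0]
gripper_width: 0.252
```

```bash
python3 - <<'E'
from plan import *
s=r.sense();print(s['tcp_pos'],s['joints'])
R=pose(184.2,13,4.2); bar=np.array([.5327,.2924,.103]); tip=bar+.009*R[:,2]
go([(tcp(tip,R),R,4,.747)])
c=cap('wrist','w8'); print(proj(c,[bar,bar+[-.0045,.060,0],bar-[-.0045,.06,0]]))
E
```

```text
[0.53096914 0.29247051 0.13118425] [ 50.23406897  15.7513609  -27.98318796  21.00686959 -36.45306542
 -62.24539064]
{"slide": [[0.044, 0.002, -0.279], [0.044, 0.002, -0.279], [0.044, 0.002, -0.279], [0.044, 0.002, -0.279]], "twist": [[-0.002, 0.163, 0.014], [-0.002, 0.163, 0.014], [-0.002, 0.163, 0.014], [-0.002, 0.163, 0.014]], "gripper": [0.747, 0.747, 0.747, 0.747]}
[[323.39600304 213.63244111]
 [323.20771416 281.72267127]
 [323.5715654  134.04088884]]
```

View pics/w8.png

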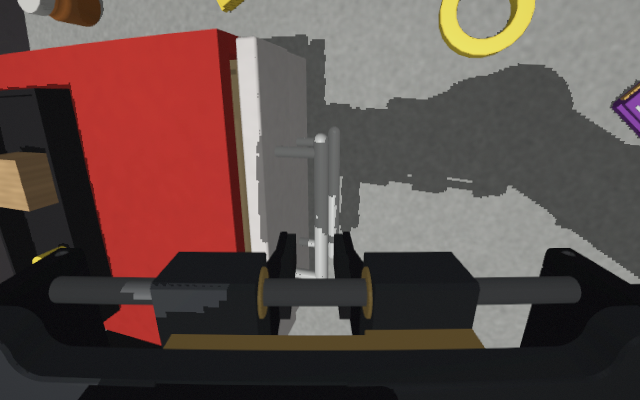

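Request:
{"op": "servo_tool", "data": {"slide": [[0.045,0.002,-0.28],[0.045,0.002,-0.28],[0.045,0.002,-0.28],[0.045,0.002,-0.28],[0,0,0],[0,0,0],[0,0,0],[0,0,0]], "twist": [[0,0.16,0.014],[0,0.16,0.014],[0,0.16,0.014],[0,0.16,0.014],[0,0,0],[0,0,0],[0,0,0],[0,0,0]], "gripper": [0.747,0.747,0.747,0.747,1,1,1,1]}}

```text
time_s: 15.48
tcp_pos: [0.5412, 0.2895, 0.0637]
ee_rot: [[0.074, -0.971, 0.226], [-0.997, -0.073, 0.013], [0.004, -0.226, -0.974]]
wrist_force: [-0.1, -0.2, -3.1]
gripper_width: 0.121
```

Request:
{"op": "servo_tool", "data": {"slide": [[-0.15,-0.011,0],[-0.3,-0.022,0],[-0.3,-0.022,0],[-0.3,-0.022,0],[-0.3,-0.022,0],[-0.3,-0.022,0],[-0.3,-0.022,0],[-0.3,-0.022,0],[-0.3,-0.022,0],[-0.2,-0.015,0],[0,0,0]], "twist": [[0,0,0],[0,0,0],[0,0,0],[0,0,0],[0,0,0],[0,0,0],[0,0,0],[0,0,0],[0,0,0],[0,0,0],[0,0,0]], "gripper": [1,1,1,1,1,1,1,1,1,1,1]}}

```text
time_s: 16.85
tcp_pos: [0.3755, 0.2767, 0.0636]
ee_rot: [[0.075, -0.971, 0.225], [-0.997, -0.074, 0.012], [0.005, -0.226, -0.974]]
wrist_force: [-1.0, -0.2, -4.3]
gripper_width: 0.114
```

```bash
python3 - <<'E'
from plan import *
s=r.sense();print(s['tcp_pos'],s['joints'],s['wrist_force'])
c=cap('top','t9');cv2.imwrite('pics/t9z.png',cv2.resize(c['image'][90:260,130:300],None,fx=3.5,fy=3.5))
E
```

```text
[0.37545278 0.27672676 0.06362894] [ 63.20594622  10.19193979 -48.38772377  25.41205085 -27.13981447
 -81.1550799 ] [-0.95536641 -0.15208346 -4.25411762]
```

View pics/t9z.png

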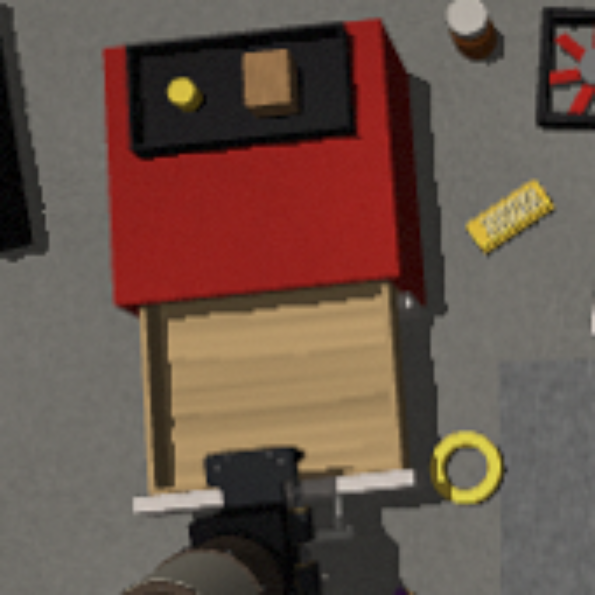

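```bash
cat > geo.py <<'E'
from plan import *
from fit import w,seatpt,SL
P=np.load('rack.npy')
YR=np.degrees(P[2])
def seat(i,x=0,y=0,z=0): return w(P,np.array(seatpt(i,x*1e3,y*1e3,z*1e3))/1e3)[0]
RS=pose(90+YR,np.degrees(SL),YR)
E
python3 - <<'E'
from geo import *
for i in range(4): print(i,seat(i).round(4))
R=RS; n=-R[:,2]
cur=np.array(r.sense()['tcp_pos'])
a=cur-.1*np.array(r.sense()['ee_rot'])[:,2]
pre=seat(0,.002,0,.009)+.10*n
go([(cur,None,3,.747),(a,None,3,.5),(tcp(pre,R),R,None,0)],vmax=.7)
E
```

```text
0 [ 0.6227 -0.0429  0.062 ]
1 [ 0.6065 -0.1467  0.062 ]
2 [ 0.5903 -0.2504  0.062 ]
3 [ 0.5741 -0.3542  0.062 ]
{"slide": [[0.0, 0.0, 0.0], [0.0, 0.0, 0.0], [0.0, 0.0, 0.0], [-0.125, -0.006, 0.541], [-0.125, -0.006, 0.541], [-0.125, -0.006, 0.541], [0.215, -0.276, -0.022], [0.215, -0.276, -0.022], [0.215, -0.276, -0.022], [0.215, -0.276, -0.022], [0.215, -0.276, -0.022], [0.215, -0.276, -0.022]], "twist": [[0.0, 0.0, 0.0], [0.0, 0.0, 0.0], [0.0, 0.0, 0.0], [0.0, 0.0, 0.0], [0.0, 0.0, 0.0], [0.0, 0.0, 0.0], [0.232, -0.061, -0.87], [0.232, -0.061, -0.87], [0.232, -0.061, -0.87], [0.232, -0.061, -0.87], [0.232, -0.061, -0.87], [0.232, -0.061, -0.87]], "gripper": [0.747, 0.747, 0.747, 0.5, 0.5, 0.5, 0, 0, 0, 0, 0, 0]}
{"slide": [[0.215, -0.276, -0.022], [0.215, -0.276, -0.022], [0.215, -0.276, -0.022], [0.215, -0.276, -0.022], [0.215, -0.276, -0.022], [0.215, -0.276, -0.022], [0.215, -0.276, -0.022], [0.215, -0.276, -0.022], [0.215, -0.276, -0.022], [0.215, -0.276, -0.022], [0.215, -0.276, -0.022], [0.215, -0.276, -0.022]], "twist": [[0.232, -0.061, -0.87], [0.232, -0.061, -0.87], [0.232, -0.061, -0.87], [0.232, -0.061, -0.87], [0.232, -0.061, -0.87], [0.232, -0.061, -0.87], [0.232, -0.061, -0.87], [0.232, -0.061, -0.87], [0.232, -0.061, -0.87], [0.232, -0.061, -0.87], [0.232, -0.061, -0.87], [0.232, -0.061, -0.87]], "gripper": [0, 0, 0, 0, 0, 0, 0, 0, 0, 0, 0, 0]}
{"slide": [[0.215, -0.276, -0.022]], "twist": [[0.232, -0.061, -0.87]], "gripper": [0]}
```

Request:
{"op": "servo_tool", "data": {"slide": [[0,0,0],[0,0,0],[-0.125,-0.006,0.54],[-0.125,-0.006,0.54],[-0.125,-0.006,0.54],[0.215,-0.276,-0.02],[0.215,-0.276,-0.02],[0.215,-0.276,-0.02],[0.215,-0.276,-0.02],[0.215,-0.276,-0.02],[0.215,-0.276,-0.02],[0.215,-0.276,-0.02]], "twist": [[0,0,0],[0,0,0],[0,0,0],[0,0,0],[0,0,0],[0.23,-0.06,-0.87],[0.23,-0.06,-0.87],[0.23,-0.06,-0.87],[0.23,-0.06,-0.87],[0.23,-0.06,-0.87],[0.23,-0.06,-0.87],[0.23,-0.06,-0.87]], "gripper": [0.747,0.747,0.6,0.5,0.5,0,0,0,0,0,0,0]}}

```text
time_s: 18.4
tcp_pos: [0.4455, 0.1604, 0.1534]
ee_rot: [[-0.53, -0.8, 0.281], [-0.831, 0.557, 0.016], [-0.169, -0.225, -0.96]]
wrist_force: [-0.3, 0.4, 0.6]
gripper_width: 0.999
```

Request:
{"op": "servo_tool", "data": {"slide": [[0.215,-0.276,-0.02],[0.215,-0.276,-0.02],[0.215,-0.276,-0.02],[0.215,-0.276,-0.02],[0.215,-0.276,-0.02],[0.215,-0.276,-0.02],[0.215,-0.276,-0.02],[0.215,-0.276,-0.02],[0.215,-0.276,-0.02],[0.215,-0.276,-0.02],[0.215,-0.276,-0.02],[0.215,-0.276,-0.02]], "twist": [[0.23,-0.06,-0.87],[0.23,-0.06,-0.87],[0.23,-0.06,-0.87],[0.23,-0.06,-0.87],[0.23,-0.06,-0.87],[0.23,-0.06,-0.87],[0.23,-0.06,-0.87],[0.23,-0.06,-0.87],[0.23,-0.06,-0.87],[0.23,-0.06,-0.87],[0.23,-0.06,-0.87],[0.23,-0.06,-0.87]], "gripper": [0,0,0,0,0,0,0,0,0,0,0,0]}}

```text
time_s: 19.9
tcp_pos: [0.6005, -0.039, 0.1389]
ee_rot: [[-0.928, 0.157, 0.337], [0.147, 0.988, -0.054], [-0.342, -0.001, -0.94]]
wrist_force: [0.4, -0.8, -0.0]
gripper_width: 1.001
```

```bash
python3 - <<'E'
from geo import *
s=r.sense();print(s['time_s'],s['tcp_pos'],s['joints'])
c=cap('wrist'); im=c['image'].copy()
for i in (0,1,2):
  for q in [[(-.042,.017,.009),(.042,.017,.009),(.042,-.017,.009),(-.042,-.017,.009)],[(-.042,.009,0),(.036,.009,0),(.036,-.009,0),(-.042,-.009,0)]]:
    cv2.polylines(im,[proj(c,[seat(i,*a) for a in q]).round().astype(int)],True,(0,255,0) if q[0][1]>.01 else (255,0,255),1)
for q in [(-.065,.2,.006),(-.065,-.2,.006),(.105,.2,.006)]: print(q,proj(c,w(P,q)))
cv2.imwrite('pics/w10.png',im)
c=cap('top','t10')
pre=seat(0,.002,0,.009)-.10*RS[:,2]
go([(tcp(pre,RS),RS,None,0)])
E
```

```text
19.9 [ 0.60046363 -0.03896705  0.13887078] [  15.85111986   12.66197677  -30.7388912    17.07576192  -29.46334349
 -128.52292017]
(-0.065, 0.2, 0.006) [[359.26256326  96.69583402]]
(-0.065, -0.2, 0.006) [[-41.15072156 103.90812957]]
(0.105, 0.2, 0.006) [[347.93786966 227.96549128]]
{"slide": [[-0.045, 0.004, -0.039]], "twist": [[0.012, -0.018, 0.02]], "gripper": [0]}
```

View pics/w10.png

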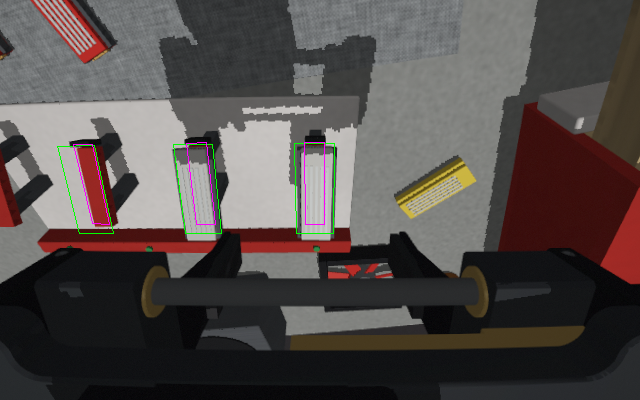

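View pics/t10.png

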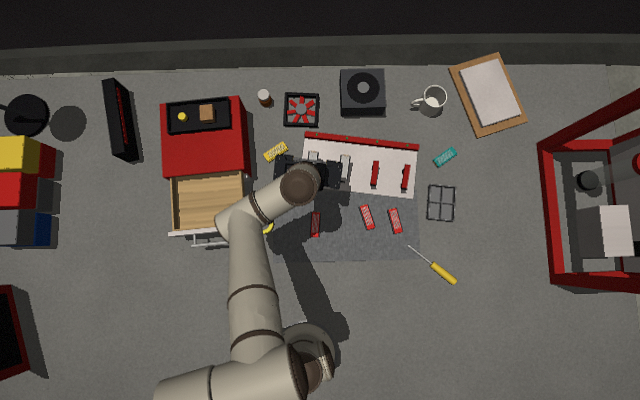

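```bash
python3 - <<'E'
from geo import *
c=cap('wrist','w11'); im=c['image']; import pickle; pickle.dump((c,r.sense()),open('w11.pkl','wb'))
cv2.imwrite('pics/w11a.png',cv2.resize(im[90:260,0:200],None,fx=4,fy=3.5,interpolation=cv2.INTER_CUBIC))
cv2.imwrite('pics/w11b.png',cv2.resize(im[90:260,165:365],None,fx=4,fy=3.5,interpolation=cv2.INTER_CUBIC))
E
```

```text
(no output)
```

View pics/w11a.png

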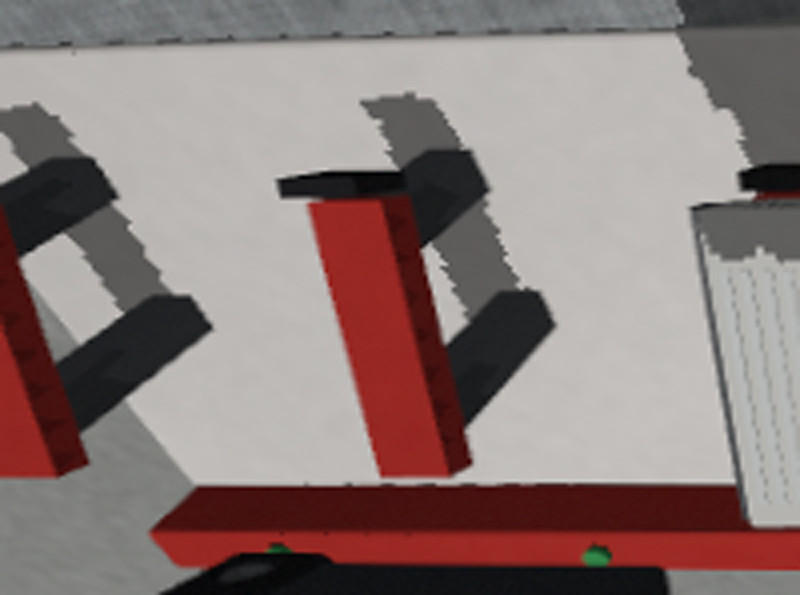

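View pics/w11b.png

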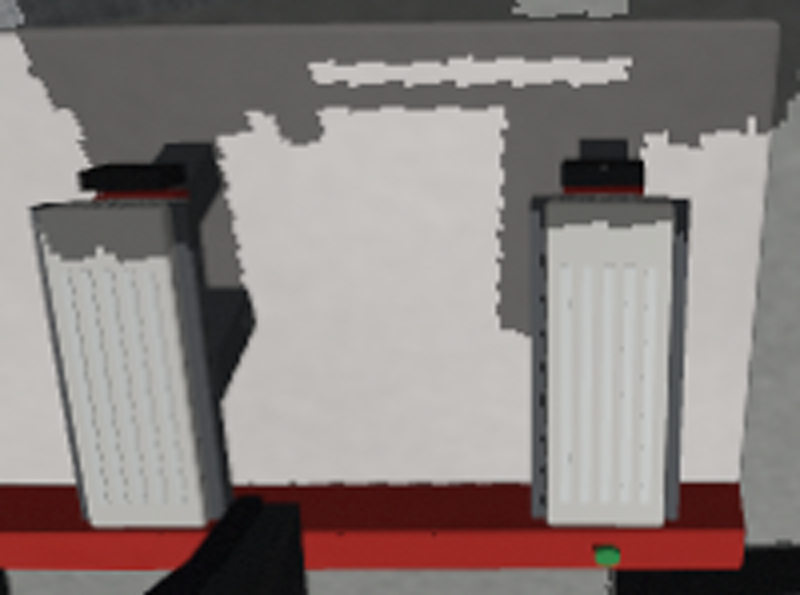

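```bash
python3 - <<'E'
from geo import *
import pickle
from scipy.optimize import least_squares
c,s=pickle.load(open('w11.pkl','rb'))
obs=[(2,(.039,.009,0),(95-.4,226.3)),(2,(.039,-.009,0),(111.75,226.3)),(2,(-.039,.009,0),(77,148)),(2,(-.039,-.009,0),(96.2,146.6)),
]
mods=[(0,.042,1,(303,240)),(0,.042,-1,(331.25,240)),(0,-.042,1,(301.5,147.7)),(0,-.042,-1,(333.7,147.7)),(1,.042,1,(187,240)),(1,.042,-1,(217,240)),(1,-.042,1,(173.75,149.4)),(1,-.042,-1,(208.75,148.6))]
def sp(p,i,x,y,z): return w(p,np.array(seatpt(i,x*1e3,y*1e3,z*1e3))/1e3)[0]
def f(q):
    p=q[:3]; out=[]
    for i,l,uv in obs: out.append(proj(c,sp(p,i,l[0],-l[1],l[2]))[0]-uv if 0 else proj(c,sp(p,i,*[l[0],-l[1],l[2]]))[0]-uv)
    for i,x,sg,uv in mods: out.append(proj(c,sp(p,i,x+q[3+2*i],-sg*.0135+q[4+2*i],.018))[0]-uv)
    out.append(proj(c,w(p,[-.065,.2,.006])[0])[0]-(359.5,96.3))
    return np.concatenate(out)
q0=np.r_[P,0.002,0,0.002,0]
print(f(q0).reshape(-1,2).round(1).tolist())
q=least_squares(f,q0); print(q.x.round(4),np.degrees(q.x[2]),P); print(f(q.x).reshape(-1,2).round(1).tolist())
E
```

```text
[[-2.4, -0.3], [-2.0, -0.2], [-3.2, -1.3], [-3.5, -0.1], [-3.1, -0.6], [-1.6, -0.6], [-3.2, -0.7], [-2.8, -0.7], [-1.4, -0.8], [-2.3, -0.7], [-1.0, -1.8], [-4.1, -1.2], [0.3, 0.2]]
[ 5.994e-01 -1.968e-01 -1.523e-01  2.400e-03  5.000e-04  2.600e-03
 -1.000e-04] -8.725964165611177 [ 0.59841412 -0.19855014 -0.15484874]
[[-0.1, 0.4], [0.2, 0.4], [-0.9, -0.5], [-1.3, 0.7], [-0.4, 0.0], [1.0, -0.1], [-0.5, 0.1], [-0.1, -0.0], [0.9, 0.2], [-0.1, 0.3], [1.2, -0.5], [-1.9, 0.0], [2.1, 0.4]]
```

```bash
python3 - <<'E'
from geo import *
np.save('rack.npy',[.5994,-.1968,-.1523])
E
python3 - <<'E'
from geo import *
n=-RS[:,2]
t=seat(0,.0024,0.0003,.003); print(t)
go([(tcp(t+.03*n,RS),RS,3,.3),(tcp(t,RS),RS,3,.3)])
E
```

```text
[ 0.62455175 -0.04101254  0.06564107]
{"slide": [[0.138, -0.012, -0.408], [0.138, -0.012, -0.408], [0.138, -0.012, -0.408], [0.056, -0.009, -0.157], [0.056, -0.009, -0.157], [0.056, -0.009, -0.157]], "twist": [[0.005, -0.008, 0.009], [0.005, -0.008, 0.009], [0.005, -0.008, 0.009], [0.0, 0.0, 0.0], [0.0, 0.0, 0.0], [0.0, 0.0, 0.0]], "gripper": [0.3, 0.3, 0.3, 0.3, 0.3, 0.3]}
```

Request:
{"op": "servo_tool", "data": {"slide": [[0.138,-0.012,-0.408],[0.138,-0.012,-0.408],[0.138,-0.012,-0.408],[0.056,-0.009,-0.157],[0.056,-0.009,-0.157],[0.056,-0.009,-0.157],[0,0,0]], "twist": [[0.005,-0.008,0.009],[0.005,-0.008,0.009],[0.005,-0.008,0.009],[0,0,0],[0,0,0],[0,0,0],[0,0,0]], "gripper": [0.3,0.3,0.3,0.3,0.3,0.3,0.3]}}

```text
time_s: 20.92
tcp_pos: [0.6333, -0.0421, 0.0359]
ee_rot: [[-0.93, 0.15, 0.337], [0.141, 0.989, -0.052], [-0.341, -0.001, -0.94]]
wrist_force: [-0.2, -0.8, 0.9]
gripper_width: 0.702
```

```bash
python3 - <<'E'
from geo import *
s=r.sense();print(s['wrist_force'],s['gripper_width'],s['joints'])
t=seat(0,.0024,0.0003,.003)
go([(tcp(t,RS),RS,1,.3)])
c=cap('wrist','w12')
E
```

```text
[-0.15052771 -0.75012409  0.92541252] 0.7018017891658382 [  11.67222784   23.08832646  -38.6842588    36.11151189  -11.66779246
 -144.69625593]
{"slide": [[0.027, -0.009, 0.015]], "twist": [[0.007, -0.023, -0.017]], "gripper": [0.3]}
```

View pics/w12.png

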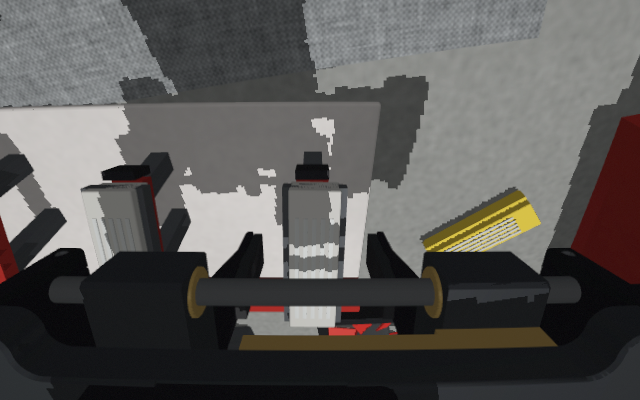

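Request:
{"op": "servo_tool", "data": {"slide": [[0.02,0,0.01],[0,0,0],[0,0,0],[0,0,0],[0,0,0]], "twist": [[0,0,0],[0,0,0],[0,0,0],[0,0,0],[0,0,0]], "gripper": [1,1,1,1,1]}}

```text
time_s: 21.6
tcp_pos: [0.6353, -0.0419, 0.0373]
ee_rot: [[-0.929, 0.151, 0.339], [0.142, 0.989, -0.052], [-0.342, 0.0, -0.94]]
wrist_force: [-0.6, 0.5, 2.0]
gripper_width: 0.385
```

```bash
cat >> geo.py <<'E'
YD=4.2; a_=np.radians(YD); U=np.array([np.cos(a_),np.sin(a_),0]); V=np.array([-np.sin(a_),np.cos(a_),0])
D=np.array([.495,.286,0]); RD=pose(90+YD,0,YD)
E
python3 - <<'E'
from geo import *
s=r.sense(); p=np.array(s['tcp_pos']); R=np.array(s['ee_rot'])
a=p-.06*R[:,2]
m=D+.032*V; 
go([(a,None,3,1),(tcp(m+[0,0,.18],RD),RD,None,1),(tcp(m+[0,0,.10],RD),RD,4,1)],vmax=.6)
E
```

```text
{"slide": [[-0.113, 0.017, 0.313], [-0.113, 0.017, 0.313], [-0.113, 0.017, 0.313], [-0.204, 0.595, 0.093], [-0.204, 0.595, 0.093], [-0.204, 0.595, 0.093], [-0.204, 0.595, 0.093], [-0.204, 0.595, 0.093], [-0.204, 0.595, 0.093], [-0.204, 0.595, 0.093], [-0.204, 0.595, 0.093], [-0.204, 0.595, 0.093]], "twist": [[0.0, 0.0, 0.0], [0.0, 0.0, 0.0], [0.0, 0.0, 0.0], [0.013, 0.334, 0.212], [0.013, 0.334, 0.212], [0.013, 0.334, 0.212], [0.013, 0.334, 0.212], [0.013, 0.334, 0.212], [0.013, 0.334, 0.212], [0.013, 0.334, 0.212], [0.013, 0.334, 0.212], [0.013, 0.334, 0.212]], "gripper": [1, 1, 1, 1, 1, 1, 1, 1, 1, 1, 1, 1]}
{"slide": [[-0.204, 0.595, 0.093], [0.0, 0.0, -0.333], [0.0, 0.0, -0.333], [0.0, 0.0, -0.333], [0.0, 0.0, -0.333]], "twist": [[0.013, 0.334, 0.212], [0.0, 0.0, 0.0], [0.0, 0.0, 0.0], [0.0, 0.0, 0.0], [0.0, 0.0, 0.0]], "gripper": [1, 1, 1, 1, 1]}
```

Request:
{"op": "servo_tool", "data": {"slide": [[-0.11,0.017,0.31],[-0.11,0.017,0.31],[-0.11,0.017,0.31],[-0.2,0.595,0.093],[-0.2,0.595,0.093],[-0.2,0.595,0.093],[-0.2,0.595,0.093],[-0.2,0.595,0.093],[-0.2,0.595,0.093],[-0.2,0.595,0.093],[-0.2,0.595,0.093],[-0.2,0.595,0.093]], "twist": [[0,0,0],[0,0,0],[0,0,0],[0.013,0.334,0.212],[0.013,0.334,0.212],[0.013,0.334,0.212],[0.013,0.334,0.212],[0.013,0.334,0.212],[0.013,0.334,0.212],[0.013,0.334,0.212],[0.013,0.334,0.212],[0.013,0.334,0.212]], "gripper": [1,1,1,1,1,1,1,1,1,1,1,1]}}

```text
time_s: 23.1
tcp_pos: [0.5065, 0.2833, 0.1428]
ee_rot: [[-0.998, -0.051, 0.033], [-0.051, 0.999, -0.002], [-0.032, -0.004, -0.999]]
wrist_force: [0.3, -0.1, -1.0]
gripper_width: 0.385
```

Request:
{"op": "servo_tool", "data": {"slide": [[-0.2,0.595,0.093],[0,0,0],[0,0,0]], "twist": [[0.013,0.334,0.212],[0,0,0],[0,0,0]], "gripper": [1,1,1]}}

```text
time_s: 23.48
tcp_pos: [0.4949, 0.3174, 0.1479]
ee_rot: [[-0.997, -0.072, -0.001], [-0.072, 0.997, -0.001], [0.002, -0.001, -1.0]]
wrist_force: [0.1, -0.7, -0.4]
gripper_width: 0.386
```

```bash
python3 - <<'E'
from geo import *
s=r.sense();print(s['time_s'],s['joints'],s['gripper_width'])
c=cap('wrist','w13'); m=D+.032*V
print(proj(c,[D+.08*U*-1+[0,0,.08],D+.1*V+[0,0,.08],D-.109*V+[0,0,.08],D+[0,0,.08]]))
go([(tcp(m+[0,0,.10],RD),RD,4,1)])
c=cap('top','t13');cv2.imwrite('pics/t13z.png',cv2.resize(c['image'][100:270,140:310],None,fx=3.5,fy=3.5))
E
```

```text
23.475 [ 4.84421495e+01  2.04742773e+01 -8.52155984e+00 -7.66305343e-03
 -6.11228595e+01 -1.34288036e+02] 0.38579733735670846
[[276.38448288 100.41337861]
 [392.03342924 194.18514822]
 [158.81639321 194.37280898]
 [279.73148319 194.26562081]]
{"slide": [[-0.01, 0.004, -0.328], [-0.01, 0.004, -0.328], [-0.01, 0.004, -0.328], [-0.01, 0.004, -0.328]], "twist": [[0.003, -0.003, 0.003], [0.003, -0.003, 0.003], [0.003, -0.003, 0.003], [0.003, -0.003, 0.003]], "gripper": [1, 1, 1, 1]}
```

View pics/w13.png

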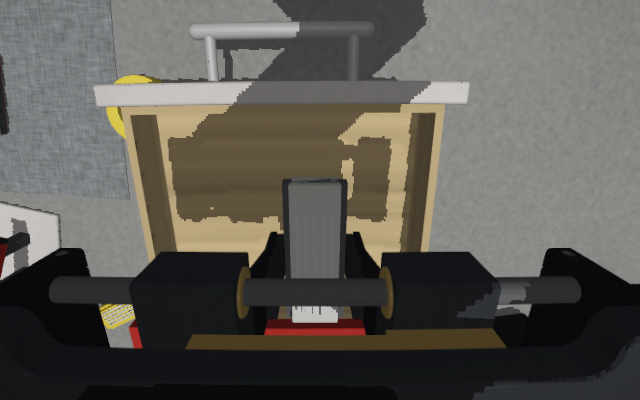

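View pics/t13z.png

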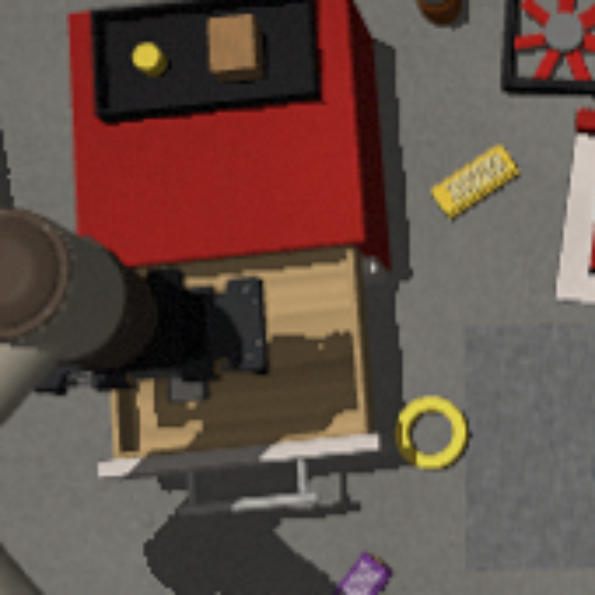

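Request:
{"op": "servo_tool", "data": {"slide": [[-0.01,0.004,-0.33],[-0.01,0.004,-0.33],[-0.01,0.004,-0.33],[-0.01,0.004,-0.32],[0,0,-0.08],[0,0,-0.04],[0,0,0]], "twist": [[0.003,0,0],[0.003,0,0],[0.003,0,0],[0.003,0,0],[0,0,0],[0,0,0],[0,0,0]], "gripper": [1,1,1,1,1,1,1]}}

```text
time_s: 24.45
tcp_pos: [0.4934, 0.3191, 0.0635]
ee_rot: [[-0.997, -0.072, 0.001], [-0.072, 0.997, 0.002], [-0.001, 0.002, -1.0]]
wrist_force: [0.5, 1.0, -0.3]
gripper_width: 0.385
```

Request:
{"op": "servo_tool", "data": {"slide": [[0,0,-0.08],[0,0,-0.04],[0,0,0]], "twist": [[0,0,0],[0,0,0],[0,0,0]], "gripper": [1,1,1]}}

```text
time_s: 24.82
tcp_pos: [0.4929, 0.3189, 0.0555]
ee_rot: [[-0.997, -0.073, -0.001], [-0.073, 0.997, 0.001], [0.0, 0.001, -1.0]]
wrist_force: [-0.3, -0.2, -1.0]
gripper_width: 0.386
```

Request:
{"op": "servo_tool", "data": {"slide": [[0,0,-0.04],[0,0,0]], "twist": [[0,0,0],[0,0,0]], "gripper": [1,1]}}

```text
time_s: 25.08
tcp_pos: [0.4929, 0.3189, 0.0531]
ee_rot: [[-0.997, -0.073, -0.001], [-0.073, 0.997, 0.001], [0.0, 0.001, -1.0]]
wrist_force: [0.0, -0.8, -0.5]
gripper_width: 0.385
```

Request:
{"op": "servo_tool", "data": {"slide": [[0,0,-0.03],[0,0,0]], "twist": [[0,0,0],[0,0,0]], "gripper": [1,1]}}

```text
time_s: 25.32
tcp_pos: [0.4938, 0.3192, 0.0526]
ee_rot: [[-0.997, -0.073, 0.002], [-0.073, 0.997, 0.001], [-0.002, 0.001, -1.0]]
wrist_force: [-0.4, -1.5, 5.3]
gripper_width: 0.386
```

```bash
python3 - <<'E'
from geo import *
s=r.sense(); p=np.array(s['tcp_pos']); n=-RS[:,2]
b=seat(1,.0026,0,.009)+.07*n
go([(p,None,3,.4),(p+[0,0,.1],None,3,.4),(tcp(b,RS),RS,None,.3)],vmax=.7)
E
```

```text
{"slide": [[0.0, 0.0, 0.0], [0.0, 0.0, 0.0], [0.0, 0.0, 0.0], [0.0, 0.0, 0.556], [0.0, 0.0, 0.556], [0.0, 0.0, 0.556], [0.151, -0.7, -0.067], [0.151, -0.7, -0.067], [0.151, -0.7, -0.067], [0.151, -0.7, -0.067], [0.151, -0.7, -0.067], [0.151, -0.7, -0.067]], "twist": [[0.0, 0.0, 0.0], [0.0, 0.0, 0.0], [0.0, 0.0, 0.0], [0.0, 0.0, 0.0], [0.0, 0.0, 0.0], [0.0, 0.0, 0.0], [-0.013, -0.303, -0.194], [-0.013, -0.303, -0.194], [-0.013, -0.303, -0.194], [-0.013, -0.303, -0.194], [-0.013, -0.303, -0.194], [-0.013, -0.303, -0.194]], "gripper": [0.4, 0.4, 0.4, 0.4, 0.4, 0.4, 0.3, 0.3, 0.3, 0.3, 0.3, 0.3]}
{"slide": [[0.151, -0.7, -0.067], [0.151, -0.7, -0.067], [0.151, -0.7, -0.067], [0.151, -0.7, -0.067], [0.151, -0.7, -0.067]], "twist": [[-0.013, -0.303, -0.194], [-0.013, -0.303, -0.194], [-0.013, -0.303, -0.194], [-0.013, -0.303, -0.194], [-0.013, -0.303, -0.194]], "gripper": [0.3, 0.3, 0.3, 0.3, 0.3]}
```

Request:
{"op": "servo_tool", "data": {"slide": [[0,0,0],[0,0,0],[0,0,0],[0,0,0.56],[0,0,0.56],[0,0,0.56],[0.15,-0.7,-0.065],[0.15,-0.7,-0.065],[0.15,-0.7,-0.065],[0.15,-0.7,-0.065],[0.15,-0.7,-0.065],[0.15,-0.7,-0.065]], "twist": [[0,0,0],[0,0,0],[0,0,0],[0,0,0],[0,0,0],[0,0,0],[-0.013,-0.303,-0.194],[-0.013,-0.303,-0.194],[-0.013,-0.303,-0.194],[-0.013,-0.303,-0.194],[-0.013,-0.303,-0.194],[-0.013,-0.303,-0.194]], "gripper": [0.4,0.4,0.4,0.4,0.4,0.4,0.3,0.3,0.3,0.3,0.3,0.3]}}

```text
time_s: 26.82
tcp_pos: [0.547, 0.0658, 0.1287]
ee_rot: [[-0.981, 0.051, 0.189], [0.048, 0.999, -0.019], [-0.19, -0.009, -0.982]]
wrist_force: [1.2, -0.3, -0.3]
gripper_width: 0.704
```

Request:
{"op": "servo_tool", "data": {"slide": [[0.15,-0.7,-0.065],[0.15,-0.7,-0.065],[0.15,-0.7,-0.065],[0.15,-0.7,-0.065],[0.15,-0.7,-0.065],[0,0,0]], "twist": [[-0.013,-0.303,-0.194],[-0.013,-0.303,-0.194],[-0.013,-0.303,-0.194],[-0.013,-0.303,-0.194],[-0.013,-0.303,-0.194],[0,0,0]], "gripper": [0.3,0.3,0.3,0.3,0.3,0.3]}}

```text
time_s: 27.58
tcp_pos: [0.5912, -0.1452, 0.1084]
ee_rot: [[-0.929, 0.156, 0.336], [0.147, 0.988, -0.053], [-0.34, -0.0, -0.94]]
wrist_force: [-0.8, 1.0, -0.7]
gripper_width: 0.698
```

```bash
python3 - <<'E'
from geo import *
s=r.sense();print(s['time_s'],s['joints'],s['gripper_width'])
n=-RS[:,2]; t=seat(1,.0026,0,.003)
go([(tcp(t+.02*n,RS),RS,3,.3),(tcp(t,RS),RS,2,.3)])
c=cap('wrist'); im=c['image'].copy()
for i in (0,1,2):
  for q in [[(-.0394,.0135,.018),(.0446,.0135,.018),(.0446,-.0135,.018),(-.0394,-.0135,.018)],[(-.039,.009,0),(.039,.009,0),(.039,-.009,0),(-.039,-.009,0)]]:
    cv2.polylines(im,[proj(c,[seat(i,*a) for a in q]).round().astype(int)],True,(0,255,0) if q[0][1]>.01 else (255,0,255),1)
cv2.imwrite('pics/w14.png',im); cap('top','t14'); 
E
```

```text
27.575 [   3.65111962   15.54670147  -29.47740482    9.82553948  -25.88156322
 -110.77006089] 0.6979607361393085
{"slide": [[0.118, -0.002, -0.293], [0.118, -0.002, -0.293], [0.118, -0.002, -0.293], [0.056, -0.009, -0.157], [0.056, -0.009, -0.157]], "twist": [[-0.001, -0.01, 0.015], [-0.001, -0.01, 0.015], [-0.001, -0.01, 0.015], [0.0, 0.0, 0.0], [0.0, 0.0, 0.0]], "gripper": [0.3, 0.3, 0.3, 0.3, 0.3]}
```

View pics/w14.png

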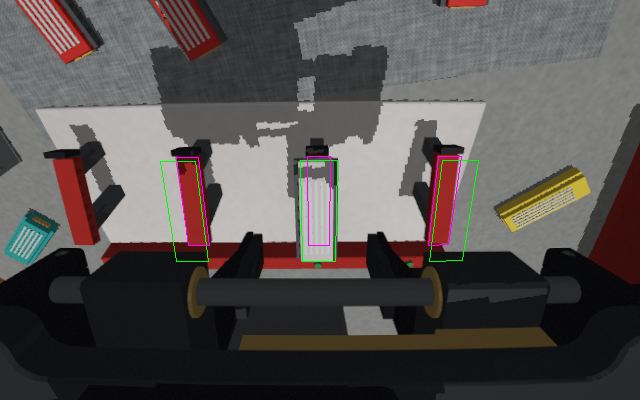

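View pics/t14.png

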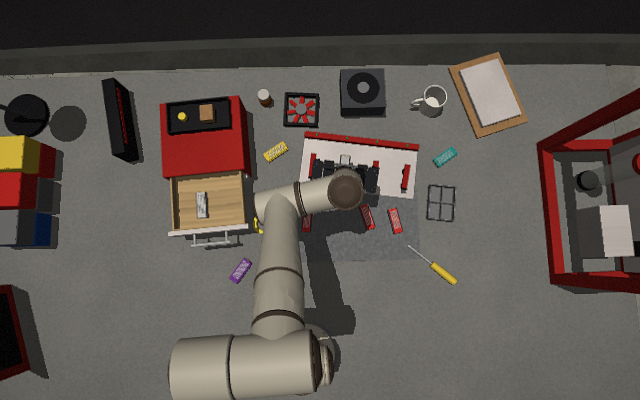

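Request:
{"op": "servo_tool", "data": {"slide": [[0.118,-0.006,-0.293],[0.118,-0.006,-0.293],[0.118,-0.006,-0.293],[0.056,-0.009,-0.157],[0.056,-0.009,-0.157],[0,0,0],[0,0,0],[0,0,0],[0,0,0],[0,0,0]], "twist": [[0,-0.01,0.015],[0,-0.01,0.015],[0,-0.01,0.015],[0,0,0],[0,0,0],[0,0,0],[0,0,0],[0,0,0],[0,0,0],[0,0,0]], "gripper": [0.3,0.3,0.3,0.3,0.3,0.3,1,1,1,1]}}

```text
time_s: 28.92
tcp_pos: [0.6199, -0.1453, 0.0381]
ee_rot: [[-0.928, 0.148, 0.341], [0.139, 0.989, -0.051], [-0.345, 0.0, -0.939]]
wrist_force: [-0.9, -0.3, 1.5]
gripper_width: 0.382
```

```bash
python3 - <<'E'
from geo import *
s=r.sense(); p=np.array(s['tcp_pos']); R=np.array(s['ee_rot']); print(s['joints'],tcp(seat(1,.0026,0,.003),RS)-p)
a=p-.06*R[:,2]
m=D-.032*V
go([(a,None,3,1),(tcp(m+[0,0,.17],RD),RD,None,1),(tcp(m+[0,0,.095],RD),RD,4,1)],vmax=.6)
E
```

```text
[   2.98124807   23.40541305  -32.10354994   15.0767      -15.19756188
 -115.38076896] [-0.00074922 -0.0014537  -0.00124621]
{"slide": [[-0.114, 0.017, 0.313], [-0.114, 0.017, 0.313], [-0.114, 0.017, 0.313], [-0.142, 0.55, 0.062], [-0.142, 0.55, 0.062], [-0.142, 0.55, 0.062], [-0.142, 0.55, 0.062], [-0.142, 0.55, 0.062], [-0.142, 0.55, 0.062], [-0.142, 0.55, 0.062], [-0.142, 0.55, 0.062], [-0.142, 0.55, 0.062]], "twist": [[0.0, 0.0, 0.0], [0.0, 0.0, 0.0], [0.0, 0.0, 0.0], [0.01, 0.28, 0.175], [0.01, 0.28, 0.175], [0.01, 0.28, 0.175], [0.01, 0.28, 0.175], [0.01, 0.28, 0.175], [0.01, 0.28, 0.175], [0.01, 0.28, 0.175], [0.01, 0.28, 0.175], [0.01, 0.28, 0.175]], "gripper": [1, 1, 1, 1, 1, 1, 1, 1, 1, 1, 1, 1]}
{"slide": [[-0.142, 0.55, 0.062], [-0.142, 0.55, 0.062], [-0.142, 0.55, 0.062], [0.0, 0.0, -0.313], [0.0, 0.0, -0.313], [0.0, 0.0, -0.313], [0.0, 0.0, -0.313]], "twist": [[0.01, 0.28, 0.175], [0.01, 0.28, 0.175], [0.01, 0.28, 0.175], [0.0, 0.0, 0.0], [0.0, 0.0, 0.0], [0.0, 0.0, 0.0], [0.0, 0.0, 0.0]], "gripper": [1, 1, 1, 1, 1, 1, 1]}
```

Request:
{"op": "servo_tool", "data": {"slide": [[-0.11,0.017,0.31],[-0.11,0.017,0.31],[-0.11,0.017,0.31],[-0.142,0.55,0.062],[-0.142,0.55,0.062],[-0.142,0.55,0.062],[-0.142,0.55,0.062],[-0.142,0.55,0.062],[-0.142,0.55,0.062],[-0.142,0.55,0.062],[-0.142,0.55,0.062],[-0.142,0.55,0.062]], "twist": [[0,0,0],[0,0,0],[0,0,0],[0.01,0.28,0.175],[0.01,0.28,0.175],[0.01,0.28,0.175],[0.01,0.28,0.175],[0.01,0.28,0.175],[0.01,0.28,0.175],[0.01,0.28,0.175],[0.01,0.28,0.175],[0.01,0.28,0.175]], "gripper": [1,1,1,1,1,1,1,1,1,1,1,1]}}

```text
time_s: 30.42
tcp_pos: [0.5229, 0.1559, 0.127]
ee_rot: [[-0.996, -0.019, 0.087], [-0.02, 1.0, -0.005], [-0.087, -0.007, -0.996]]
wrist_force: [0.4, -0.4, -1.4]
gripper_width: 0.384
```

Request:
{"op": "servo_tool", "data": {"slide": [[-0.142,0.55,0.062],[-0.142,0.55,0.062],[-0.142,0.55,0.062],[0,0,0],[0,0,0]], "twist": [[0.01,0.28,0.175],[0.01,0.28,0.175],[0.01,0.28,0.175],[0,0,0],[0,0,0]], "gripper": [1,1,1,1,1]}}

```text
time_s: 31.05
tcp_pos: [0.4974, 0.2534, 0.1377]
ee_rot: [[-0.997, -0.074, -0.001], [-0.074, 0.997, -0.001], [0.001, -0.001, -1.0]]
wrist_force: [0.0, 0.2, -0.9]
gripper_width: 0.381
```

```bash
python3 - <<'E'
from geo import *
m=D-.032*V
go([(tcp(m+[0,0,.095],RD),RD,4,1)])
c=cap('wrist','w15')
c=cap('top','t15');cv2.imwrite('pics/t15z.png',cv2.resize(c['image'][130:270,240:440],None,fx=4,fy=4,interpolation=cv2.INTER_CUBIC))
E
```

```text
{"slide": [[-0.0, 0.003, -0.306], [-0.0, 0.003, -0.306], [-0.0, 0.003, -0.306], [-0.0, 0.003, -0.306]], "twist": [[0.002, -0.002, -0.001], [0.002, -0.002, -0.001], [0.002, -0.002, -0.001], [0.002, -0.002, -0.001]], "gripper": [1, 1, 1, 1]}
```

View pics/w15.png

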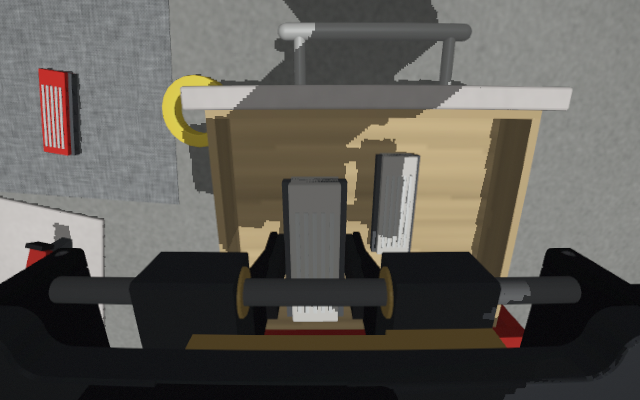

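View pics/t15z.png

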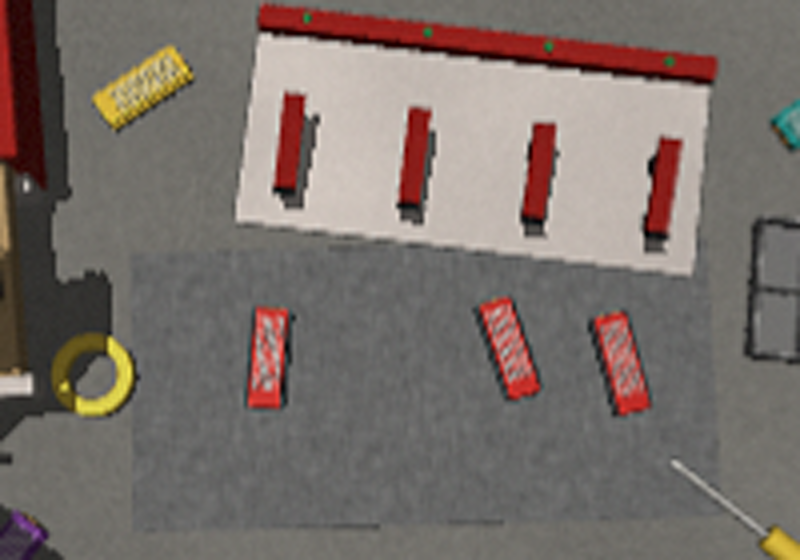

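Request:
{"op": "servo_tool", "data": {"slide": [[0,0.003,-0.31],[0,0.003,-0.31],[0,0.003,-0.31],[0,0.003,-0.3],[0,0,-0.08],[0,0,-0.04],[0,0,0]], "twist": [[0,0,0],[0,0,0],[0,0,0],[0,0,0],[0,0,0],[0,0,0],[0,0,0]], "gripper": [1,1,1,1,1,1,1]}}

```text
time_s: 32.02
tcp_pos: [0.4983, 0.2547, 0.0578]
ee_rot: [[-0.997, -0.074, 0.001], [-0.074, 0.997, 0.001], [-0.001, 0.001, -1.0]]
wrist_force: [0.8, 1.0, -0.0]
gripper_width: 0.387
```

Request:
{"op": "servo_tool", "data": {"slide": [[0,0,-0.05],[0,0,-0.03],[0,0,0]], "twist": [[0,0,0],[0,0,0],[0,0,0]], "gripper": [1,1,1]}}

```text
time_s: 32.4
tcp_pos: [0.4986, 0.2549, 0.0534]
ee_rot: [[-0.997, -0.074, 0.002], [-0.074, 0.997, 0.0], [-0.002, 0.0, -1.0]]
wrist_force: [0.8, -0.8, 4.6]
gripper_width: 0.386
```

Request:
{"op": "servo_tool", "data": {"slide": [[0,0,0],[0,0,0],[0,0,0],[0,0,0.5],[0,0,0.5],[0,0,0.5]], "twist": [[0,0,0],[0,0,0],[0,0,0],[0,0,0],[0,0,0],[0,0,0]], "gripper": [0.45,0.45,0.45,0.45,0.45,0.45]}}

```text
time_s: 33.15
tcp_pos: [0.4977, 0.2546, 0.1431]
ee_rot: [[-0.997, -0.074, -0.0], [-0.074, 0.997, -0.0], [0.0, -0.0, -1.0]]
wrist_force: [1.0, -0.0, -0.2]
gripper_width: 0.55
```

```bash
cat > reds.py <<'E'
from geo import *
def find(c,zt=.018,roi=None):
    im=c['image'].astype(int); b,g,rr=im[...,0],im[...,1],im[...,2]
    hsv=cv2.cvtColor(c['image'],cv2.COLOR_BGR2HSV)
    m=(((hsv[...,0]<10)|(hsv[...,0]>170))&(hsv[...,1]>110)&(hsv[...,2]>70)).astype(np.uint8)
    m=cv2.morphologyEx(m,cv2.MORPH_CLOSE,np.ones((5,5)))
    n,l,st,ce=cv2.connectedComponentsWithStats(m); out=[]
    for i in range(1,n):
        if st[i,4]<40: continue
        v,u=np.nonzero(l==i); pts=[onz(c,(a,bb),zt)[:2] for a,bb in zip(u,v)]
        pts=np.array(pts,np.float32)*1000
        (cx,cy),(w_,h_),an=cv2.minAreaRect(pts)
        if w_<h_: an+=90; w_,h_=h_,w_
        an=(an+90)%180-90
        out.append((cx/1000,cy/1000,an,w_,h_,st[i,4]))
    return out
E
python3 - <<'E'
from reds import *
s=r.sense();print(s['time_s'],s['tcp_pos'])
c=cap('top','t16')
for o in find(c):
    if .3<o[0]<.55 and -.45<o[1]<.1: print(np.round(o,3))
cap('wrist','w16')
E
```

```text
33.15 [0.49773394 0.25456509 0.14306799]
[  0.445  -0.225  16.127  85.804  27.058 208.   ]
[ 4.4200e-01 -1.9000e-02 -6.3650e+00  8.3823e+01  2.7381e+01  2.0400e+02]
[  0.429  -0.319  13.05   84.695  28.661 213.   ]
```

View pics/w16.png

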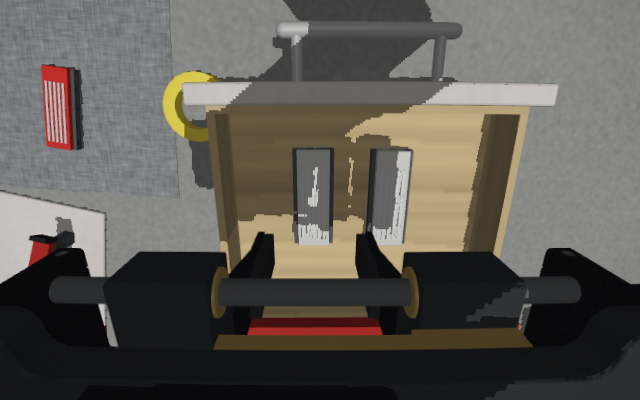

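```bash
cat >> geo.py <<'E'
LB=-8.0; LR=np.degrees(SL)+LB
RP=pose(90+YR,LR,YR)   # tool pose at rail
def RB(y): return pose(90+y,LB,y)
E
python3 - <<'E'
from geo import *
y=-6.4; R=RB(y); m=np.array([.443,-.0175,.004])
s=r.sense(); p=np.array(s['tcp_pos'])
go([(tcp(m-.10*R[:,2],R),R,None,.3)],vmax=.7)
E
```

```text
{"slide": [[-0.113, -0.654, -0.175], [-0.113, -0.654, -0.175], [-0.113, -0.654, -0.175], [-0.113, -0.654, -0.175], [-0.113, -0.654, -0.175], [-0.113, -0.654, -0.175], [-0.113, -0.654, -0.175]], "twist": [[-0.002, 0.2, -0.253], [-0.002, 0.2, -0.253], [-0.002, 0.2, -0.253], [-0.002, 0.2, -0.253], [-0.002, 0.2, -0.253], [-0.002, 0.2, -0.253], [-0.002, 0.2, -0.253]], "gripper": [0.3, 0.3, 0.3, 0.3, 0.3, 0.3, 0.3]}
```

Request:
{"op": "servo_tool", "data": {"slide": [[-0.113,-0.654,0],[-0.113,-0.654,-0.1],[-0.113,-0.654,-0.175],[-0.113,-0.654,-0.225],[-0.113,-0.654,-0.225],[-0.113,-0.654,-0.25],[-0.113,-0.654,-0.25],[0,0,0]], "twist": [[0,0.2,-0.253],[0,0.2,-0.253],[0,0.2,-0.253],[0,0.2,-0.253],[0,0.2,-0.253],[0,0.2,-0.253],[0,0.2,-0.253],[0,0,0]], "gripper": [0.3,0.3,0.3,0.3,0.3,0.3,0.3,0.3]}}

```text
time_s: 34.25
tcp_pos: [0.4483, -0.0222, 0.067]
ee_rot: [[-0.982, 0.116, -0.15], [0.115, 0.993, 0.013], [0.15, -0.004, -0.989]]
wrist_force: [1.9, 0.8, -0.2]
gripper_width: 0.699
```

```bash
python3 - <<'E'
from reds import *
s=r.sense();print(s['time_s'],s['tcp_pos'],s['joints'])
c=cap('wrist','w17')
for o in find(c): print(np.round(o,3))
E
```

```text
34.25 [ 0.44830223 -0.02221265  0.06695384] [  15.55115679   17.96110225  -25.44979096   -3.71850233  -54.75862986
 -109.85429557]
[ 4.4400e-01 -1.8000e-02 -6.1220e+00  8.2821e+01  2.6600e+01  3.1680e+03]
[ 4.4200e-01 -2.2200e-01  1.6247e+01  7.2716e+01  3.0285e+01  2.4440e+03]
[ 4.5300e-01 -2.9800e-01 -1.7282e+01  5.2762e+01  2.1716e+01  6.7800e+02]
```

View pics/w17.png

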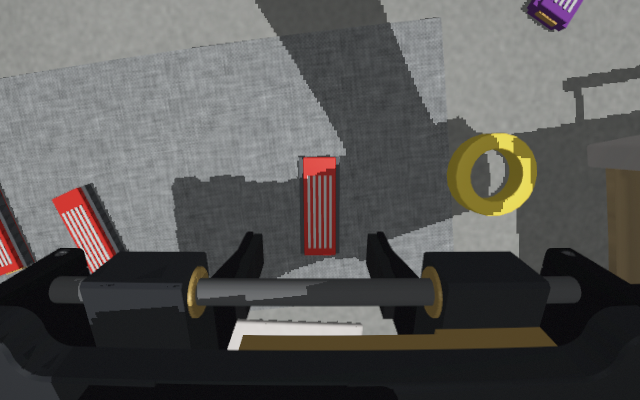

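```bash
python3 - <<'E'
from geo import *
y=-6.2; R=RB(y); m=np.array([.444,-.018,.004])+np.array([0,0,0])
# module centre z .009: along tool axis tip passes centre by 5mm/cos
t=np.array([.444,-.018,.009])+.0055*R[:,2]; print(t)
go([(tcp(t-.02*R[:,2],R),R,3,.3),(tcp(t,R),R,2,.3)])
E
```

```text
[ 0.44323903 -0.01791733  0.00355353]
{"slide": [[-0.043, 0.019, -0.416], [-0.043, 0.019, -0.416], [-0.043, 0.019, -0.416], [-0.023, 0.003, -0.165], [-0.023, 0.003, -0.165]], "twist": [[0.008, -0.03, 0.019], [0.008, -0.03, 0.019], [0.008, -0.03, 0.019], [0.0, 0.0, 0.0], [0.0, 0.0, 0.0]], "gripper": [0.3, 0.3, 0.3, 0.3, 0.3]}
```

Request:
{"op": "servo_tool", "data": {"slide": [[-0.043,0.019,-0.416],[-0.043,0.019,-0.416],[-0.043,0.019,-0.416],[-0.023,0.003,-0.165],[-0.023,0.003,-0.165],[0,0,0],[0,0,0],[0,0,0],[0,0,0],[0,0,0]], "twist": [[0.008,-0.03,0.019],[0.008,-0.03,0.019],[0.008,-0.03,0.019],[0,0,0],[0,0,0],[0,0,0],[0,0,0],[0,0,0],[0,0,0],[0,0,0]], "gripper": [0.3,0.3,0.3,0.3,0.3,0.3,1,1,1,1]}}

```text
time_s: 35.55
tcp_pos: [0.4401, -0.0163, -0.0255]
ee_rot: [[-0.985, 0.105, -0.135], [0.104, 0.994, 0.015], [0.136, 0.001, -0.991]]
wrist_force: [0.6, -0.5, 2.1]
gripper_width: 0.388
```

```bash
cat > rel.py <<'E'
from geo import *
import sys
# record module pose in tool frame given bench module pose
def record(x,y,yaw):
    s=r.sense(); R=np.array(s['ee_rot']); p=np.array(s['tcp_pos'])
    a=np.radians(yaw); Rm=np.array([[np.cos(a),-np.sin(a),0],[np.sin(a),np.cos(a),0],[0,0,1]])
    tm=R.T@(np.array([x,y,.009])-p); tm[1]=0  # closing centres in jaw direction
    Rr=R.T@Rm; np.savez('rel.npz',tm=tm,Rr=Rr); print('module in tool',tm.round(4), Ro.from_matrix(Rr@down(90)).as_rotvec(degrees=True).round(1)); 
# target tool pose for module at seat(i) coordinates (x,y,z)
def place(i,x,y,z):
    d=np.load('rel.npz'); a=P[2]; Rz=Ro.from_rotvec([0,0,a]).as_matrix(); Rseat=Rz@Ro.from_rotvec([0,-SL,0]).as_matrix()
    # ideal: align jaw axis exactly with seat y: use pitch part only
    R=Rseat@d['Rr'].T
    return seat(i,x,y,z)-R@d['tm'], R
E
python3 - <<'E'
from rel import *
record(.444,-.018,-6.2)
s=r.sense();print(s['wrist_force'])
p=np.array(s['tcp_pos'])
q,R=place(0,.003,0,.009+.05); print(R.round(3),RP.round(3))
go([(p+[0,0,.10],None,3,1),(q,R,None,1)],vmax=.6)
E
```

```text
module in tool [ 0.0007  0.     -0.0347] [ 0.  -7.8  0.1]
[ 0.55186009 -0.52487875  2.08598864]
[[-0.966  0.149  0.209]
 [ 0.146  0.989 -0.032]
 [-0.212 -0.    -0.977]] [[-0.967  0.152  0.206]
 [ 0.148  0.988 -0.032]
 [-0.209 -0.    -0.978]]
{"slide": [[0.0, 0.0, 0.556], [0.0, 0.0, 0.556], [0.0, 0.0, 0.556], [0.58, -0.078, 0.034], [0.58, -0.078, 0.034], [0.58, -0.078, 0.034], [0.58, -0.078, 0.034], [0.58, -0.078, 0.034]], "twist": [[0.0, 0.0, 0.0], [0.0, 0.0, 0.0], [0.0, 0.0, 0.0], [-0.087, -0.663, -0.083], [-0.087, -0.663, -0.083], [-0.087, -0.663, -0.083], [-0.087, -0.663, -0.083], [-0.087, -0.663, -0.083]], "gripper": [1, 1, 1, 1, 1, 1, 1, 1]}
```

Request:
{"op": "servo_tool", "data": {"slide": [[0,0,0.56],[0,0,0.56],[0,0,0.56],[0.58,-0.078,0.034],[0.58,-0.078,0.034],[0.58,-0.078,0.034],[0.58,-0.078,0.034],[0.58,-0.078,0.034],[0,0,0],[0,0,0]], "twist": [[0,0,0],[0,0,0],[0,0,0],[-0.087,-0.663,-0.083],[-0.087,-0.663,-0.083],[-0.087,-0.663,-0.083],[-0.087,-0.663,-0.083],[-0.087,-0.663,-0.083],[0,0,0],[0,0,0]], "gripper": [1,1,1,1,1,1,1,1,1,1]}}

```text
time_s: 36.8
tcp_pos: [0.6128, -0.0398, 0.0846]
ee_rot: [[-0.967, 0.15, 0.207], [0.146, 0.989, -0.032], [-0.209, -0.001, -0.978]]
wrist_force: [-0.6, 0.2, -1.6]
gripper_width: 0.385
```

```bash
python3 - <<'E'
from rel import *
s=r.sense();print(s['time_s'],s['joints'],s['gripper_width'])
q,R=place(0,.003,0,.009+.003)
go([(q,R,4,1)])
c=cap('wrist','w18'); im=c['image'].copy()
for i in (0,1,2):
    qq=[(-.039,.009,0),(.039,.009,0),(.039,-.009,0),(-.039,-.009,0)]
    cv2.polylines(im,[proj(c,[seat(i,*a) for a in qq]).round().astype(int)],True,(255,0,255),1)
cv2.imwrite('pics/w18.png',im)
E
```

```text
36.8 [  13.85634939   20.65938297  -22.88453089    7.94774602  -35.55340622
 -118.48333667] 0.38462288625292224
{"slide": [[0.072, -0.01, -0.184], [0.072, -0.01, -0.184], [0.072, -0.01, -0.184], [0.072, -0.01, -0.184]], "twist": [[0.0, -0.007, 0.001], [0.0, -0.007, 0.001], [0.0, -0.007, 0.001], [0.0, -0.007, 0.001]], "gripper": [1, 1, 1, 1]}
```

View pics/w18.png

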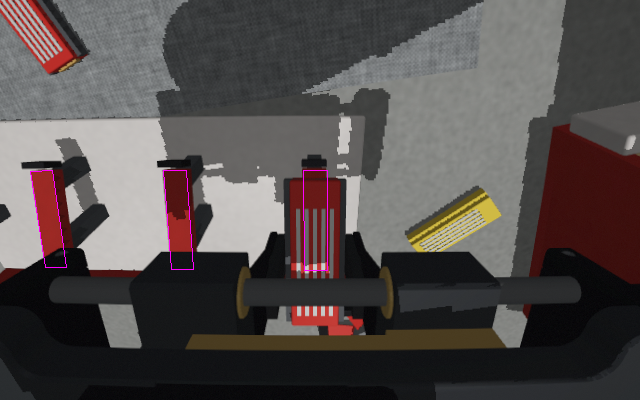

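Request:
{"op": "servo_tool", "data": {"slide": [[0.072,-0.01,-0.184],[0.072,-0.01,-0.184],[0.072,-0.01,-0.184],[0.072,-0.01,-0.184],[0,0,0]], "twist": [[0,-0.007,0],[0,-0.007,0],[0,-0.007,0],[0,-0.007,0],[0,0,0]], "gripper": [1,1,1,1,1]}}

```text
time_s: 37.48
tcp_pos: [0.6306, -0.0423, 0.0394]
ee_rot: [[-0.966, 0.149, 0.209], [0.146, 0.989, -0.032], [-0.212, -0.001, -0.977]]
wrist_force: [-0.3, 0.1, -1.5]
gripper_width: 0.384
```

```bash
python3 - <<'E'
from rel import *
s=r.sense();print(s['time_s'],s['joints'][4],s['gripper_width'],s['wrist_force'])
q,R=place(0,.003,0,.009)
go([(q,R,2,1)])
E
```

```text
37.475 -29.971785127526633 0.3840057464097555 [-0.25531792  0.14573005 -1.54691603]
{"slide": [[0.003, 0.0, -0.014], [0.003, 0.0, -0.014]], "twist": [[0.003, -0.001, 0.001], [0.003, -0.001, 0.001]], "gripper": [1, 1]}
```

Request:
{"op": "servo_tool", "data": {"slide": [[0.003,0,-0.015],[0.003,0,-0.015],[0,0,-0.01],[0,0,0]], "twist": [[0,0,0],[0,0,0],[0,0,0],[0,0,0]], "gripper": [1,1,1,1]}}

```text
time_s: 37.98
tcp_pos: [0.6316, -0.042, 0.0389]
ee_rot: [[-0.966, 0.149, 0.212], [0.146, 0.989, -0.032], [-0.215, 0.0, -0.977]]
wrist_force: [-0.1, -0.0, -0.7]
gripper_width: 0.383
```

Request:
{"op": "servo_tool", "data": {"slide": [[0.005,0,-0.025],[0,0,0]], "twist": [[0,0,0],[0,0,0]], "gripper": [1,1]}}

```text
time_s: 38.22
tcp_pos: [0.632, -0.042, 0.0382]
ee_rot: [[-0.966, 0.149, 0.213], [0.145, 0.989, -0.032], [-0.215, 0.0, -0.977]]
wrist_force: [-3.5, 0.8, 5.1]
gripper_width: 0.385
```

```bash
python3 - <<'E'
from rel import *
s=r.sense();q,R=place(0,.003,0,.009)
print(s['wrist_force'],(np.array(s['tcp_pos'])-q).round(4))
print(Ro.from_matrix(np.array(s['ee_rot'])@R.T).as_rotvec(degrees=True).round(2))
E
```

```text
[-3.51038877  0.7866187   5.1445696 ] [0.0011 0.0003 0.0005]
[-0.01 -0.19  0.02]
```

Request:
{"op": "servo_tool", "data": {"slide": [[-0.03,0.005,-0.011],[0,0,0],[0,0,0],[0,0,0],[0,0,0],[-0.1,0.015,0.45],[-0.1,0.015,0.45],[-0.1,0.015,0.45],[0,0,0]], "twist": [[0,0,0],[0,0,0],[0,0,0],[0,0,0],[0,0,0],[0,0,0],[0,0,0],[0,0,0],[0,0,0]], "gripper": [1,1,0.4,0.4,0.4,0.4,0.4,0.4,0.4]}}

```text
time_s: 39.35
tcp_pos: [0.6133, -0.0386, 0.1198]
ee_rot: [[-0.965, 0.149, 0.217], [0.145, 0.989, -0.031], [-0.219, 0.002, -0.976]]
wrist_force: [0.7, -0.0, 0.0]
gripper_width: 0.603
```

```bash
python3 - <<'E'
from reds import *
s=r.sense();print(s['time_s'],s['tcp_pos'])
c=cap('wrist'); im=c['image'].copy()
for i in (0,1,2):
    qq=[(-.039,.009,0),(.039,.009,0),(.039,-.009,0),(-.039,-.009,0)] if i else [(-.042,.0135,.018),(.042,.0135,.018),(.042,-.0135,.018),(-.042,-.0135,.018)]
    cv2.polylines(im,[proj(c,[seat(i,*a) for a in qq]).round().astype(int)],True,(255,0,255),1)
cv2.imwrite('pics/w19.png',im)
c=cap('top','t19')
for o in find(c):
    if .3<o[0]<.55 and -.45<o[1]<.1: print(np.round(o,3))
E
```

```text
39.35 [ 0.61334846 -0.03863401  0.11982933]
[  0.445  -0.225  16.127  85.804  27.058 208.   ]
[  0.429  -0.319  13.05   84.695  28.661 213.   ]
```

View pics/w19.png

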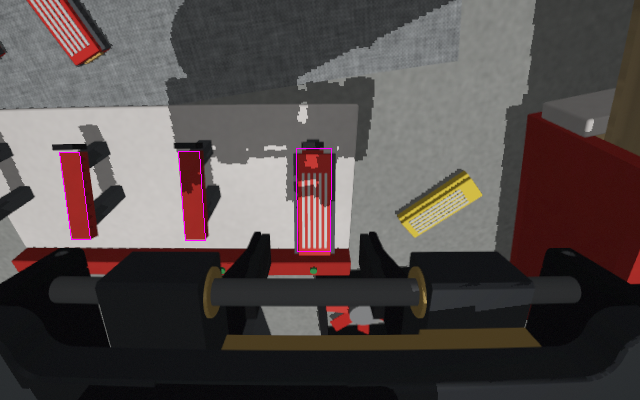

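```bash
python3 - <<'E'
from geo import *
y=16.2; R=RB(y); m=np.array([.444,-.2235,.004])
go([(tcp(m-.09*R[:,2],R),R,None,.3)],vmax=.7)
E
```

```text
{"slide": [[-0.532, -0.607, -0.181], [-0.532, -0.607, -0.181], [-0.532, -0.607, -0.181], [-0.532, -0.607, -0.181], [-0.532, -0.607, -0.181]], "twist": [[-0.046, 0.681, 0.817], [-0.046, 0.681, 0.817], [-0.046, 0.681, 0.817], [-0.046, 0.681, 0.817], [-0.046, 0.681, 0.817]], "gripper": [0.3, 0.3, 0.3, 0.3, 0.3]}
```

Request:
{"op": "servo_tool", "data": {"slide": [[-0.532,-0.607,0],[-0.532,-0.607,-0.1],[-0.532,-0.607,-0.2],[-0.532,-0.607,-0.3],[-0.532,-0.607,-0.3],[0,0,0],[0,0,0]], "twist": [[-0.046,0.68,0.817],[-0.046,0.68,0.817],[-0.046,0.68,0.817],[-0.046,0.68,0.817],[-0.046,0.68,0.817],[0,0,0],[0,0,0]], "gripper": [0.3,0.3,0.3,0.3,0.3,0.3,0.3]}}

```text
time_s: 40.33
tcp_pos: [0.4526, -0.2211, 0.0628]
ee_rot: [[-0.951, -0.278, -0.133], [-0.276, 0.96, -0.038], [0.138, 0.0, -0.99]]
wrist_force: [-0.4, 0.4, -0.4]
gripper_width: 0.697
```

```bash
cat > tgt.py <<'E'
from reds import *
s=r.sense();print(s['time_s'],s['tcp_pos'],np.round(s['joints'],1))
import sys
c=cap('wrist',sys.argv[1]); p=np.array(s['tcp_pos'])
L_=[o for o in find(c) if o[5]>1500]
for o in L_: print(np.round(o,3))
o=min(L_,key=lambda o:np.hypot(o[0]-p[0],o[1]-p[1])); print('chosen',np.round(o,4))
R=RB(o[2]); t=np.array([o[0],o[1],.009])+.0055*R[:,2]
go([(tcp(t-.02*R[:,2],R),R,3,.3),(tcp(t,R),R,2,.3)])
E
python3 tgt.py w20
```

```text
40.325 [ 0.4526098 -0.2211224  0.0627912] [ -5.5  21.6 -23.    3.7 -52.8 -70.7]
[ 4.3200e-01 -3.1800e-01  1.2438e+01  8.3377e+01  2.7413e+01  3.5780e+03]
[ 4.4800e-01 -2.2400e-01  1.6150e+01  8.3011e+01  2.6899e+01  3.2620e+03]
chosen [ 4.47700e-01 -2.23800e-01  1.61502e+01  8.30106e+01  2.68995e+01
  3.26200e+03]
{"slide": [[-0.042, -0.02, -0.391], [-0.042, -0.02, -0.391], [-0.042, -0.02, -0.391], [-0.022, -0.006, -0.165], [-0.022, -0.006, -0.165]], "twist": [[-0.0, 0.006, -0.004], [-0.0, 0.006, -0.004], [-0.0, 0.006, -0.004], [0.0, 0.0, 0.0], [0.0, 0.0, 0.0]], "gripper": [0.3, 0.3, 0.3, 0.3, 0.3]}
```

View pics/w20.png

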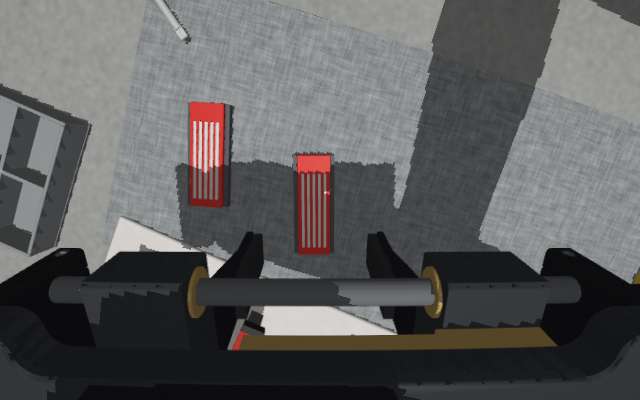

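Request:
{"op": "servo_tool", "data": {"slide": [[-0.042,-0.02,-0.391],[-0.042,-0.02,-0.391],[-0.042,-0.02,-0.391],[-0.022,-0.006,-0.165],[-0.022,-0.006,-0.165],[0,0,0],[0,0,0],[0,0,0],[0,0,0],[0,0,0]], "twist": [[0,0,0],[0,0,0],[0,0,0],[0,0,0],[0,0,0],[0,0,0],[0,0,0],[0,0,0],[0,0,0],[0,0,0]], "gripper": [0.3,0.3,0.3,0.3,0.3,0.3,1,1,1,1]}}

```text
time_s: 41.62
tcp_pos: [0.4425, -0.2255, -0.0264]
ee_rot: [[-0.951, -0.279, -0.132], [-0.276, 0.96, -0.039], [0.137, -0.0, -0.991]]
wrist_force: [0.6, 0.9, 1.8]
gripper_width: 0.382
```

```bash
python3 - <<'E'
from rel import *
record(.4477,-.2238,16.15)
s=r.sense();print(s['wrist_force'])
p=np.array(s['tcp_pos'])
q,R=place(2,.002,0,.009+.05)
go([(p+[0,0,.10],None,3,1),(q,R,None,1)],vmax=.6)
E
```

```text
module in tool [-0.0006  0.     -0.0358] [-0.  -7.9  0. ]
[0.56884265 0.90581768 1.77524364]
{"slide": [[0.0, 0.0, 0.556], [0.0, 0.0, 0.556], [0.0, 0.0, 0.556], [0.459, -0.072, 0.031], [0.459, -0.072, 0.031], [0.459, -0.072, 0.031], [0.459, -0.072, 0.031], [0.459, -0.072, 0.031]], "twist": [[0.0, 0.0, 0.0], [0.0, 0.0, 0.0], [0.0, 0.0, 0.0], [0.044, -0.672, -0.821], [0.044, -0.672, -0.821], [0.044, -0.672, -0.821], [0.044, -0.672, -0.821], [0.044, -0.672, -0.821]], "gripper": [1, 1, 1, 1, 1, 1, 1, 1]}
```

Request:
{"op": "servo_tool", "data": {"slide": [[0,0,0.56],[0,0,0.56],[0,0,0.56],[0.459,-0.072,0.031],[0.459,-0.072,0.031],[0.459,-0.072,0.031],[0.459,-0.072,0.031],[0.459,-0.072,0.031],[0,0,0],[0,0,0]], "twist": [[0,0,0],[0,0,0],[0,0,0],[0.044,-0.672,-0.821],[0.044,-0.672,-0.821],[0.044,-0.672,-0.821],[0.044,-0.672,-0.821],[0.044,-0.672,-0.821],[0,0,0],[0,0,0]], "gripper": [1,1,1,1,1,1,1,1,1,1]}}

```text
time_s: 42.88
tcp_pos: [0.579, -0.2469, 0.083]
ee_rot: [[-0.967, 0.15, 0.205], [0.147, 0.989, -0.031], [-0.208, -0.0, -0.978]]
wrist_force: [-0.5, 0.4, -1.2]
gripper_width: 0.383
```

```bash
cat > low.py <<'E'
from rel import *
import sys
i=int(sys.argv[1]); z=float(sys.argv[2]); x=float(sys.argv[4])
s=r.sense();print(s['time_s'],np.round(s['joints'],1),s['gripper_width'],s['wrist_force'])
q,R=place(i,x,0,.009+z); go([(q,R,4 if z<.01 else 1,1)])
q,R=place(i,x,0,.009); Rs=np.array([[np.cos(P[2]),-np.sin(P[2]),0],[np.sin(P[2]),np.cos(P[2]),0],[0,0,1]])@Ro.from_rotvec([0,-SL,0]).as_matrix()
print('err seat frame mm',(1e3*Rs.T@(np.array(s['tcp_pos'])-q)).round(1),'rot',(Rs.T@Ro.from_matrix(np.array(s['ee_rot'])@R.T).as_rotvec(degrees=True)).round(2))
c=cap('wrist'); im=c['image'].copy()
for k in range(4):
    qq=[(-.039,.009,0),(.039,.009,0),(.039,-.009,0),(-.039,-.009,0)]
    cv2.polylines(im,[proj(c,[seat(k,*a) for a in qq]).round().astype(int)],True,(255,0,255),1)
qq=[(-.042,.0135,.018),(.042,.0135,.018),(.042,-.0135,.018),(-.042,-.0135,.018)]
cv2.polylines(im,[proj(c,[seat(i,*a) for a in qq]).round().astype(int)],True,(0,255,0),1)
cv2.imwrite('pics/'+sys.argv[3]+'.png',im)
E
python3 low.py 2 .003 w21 .002
```

```text
42.875 [ -8.3  22.3 -17.5   0.1 -38.1 -90.4] 0.3829946564604859 [-0.49817949  0.39633798 -1.16337555]
{"slide": [[0.072, -0.011, -0.184], [0.072, -0.011, -0.184], [0.072, -0.011, -0.184], [0.072, -0.011, -0.184]], "twist": [[-0.002, -0.007, -0.002], [-0.002, -0.007, -0.002], [-0.002, -0.007, -0.002], [-0.002, -0.007, -0.002]], "gripper": [1, 1, 1, 1]}
err seat frame mm [-1.2 -0.1 50.4] rot [0.04 0.17 0.04]
```

View pics/w21.png

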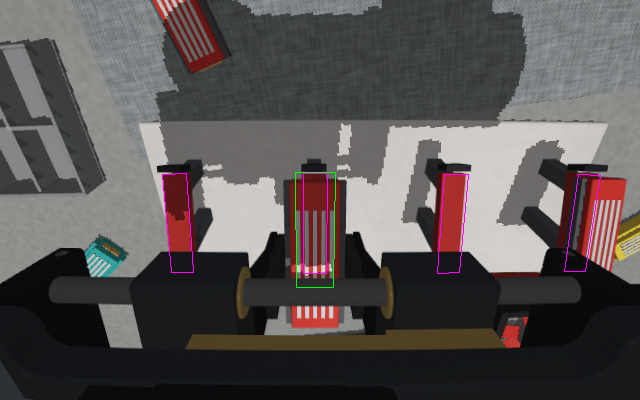

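Request:
{"op": "servo_tool", "data": {"slide": [[0.072,-0.011,-0.184],[0.072,-0.011,-0.184],[0.072,-0.011,-0.184],[0.072,-0.011,-0.184],[0.004,0,-0.03],[0,0,0]], "twist": [[0,0,0],[0,0,0],[0,0,0],[0,0,0],[0,0,0],[0,0,0]], "gripper": [1,1,1,1,1,1]}}

```text
time_s: 43.68
tcp_pos: [0.5975, -0.2497, 0.0373]
ee_rot: [[-0.967, 0.151, 0.207], [0.148, 0.989, -0.032], [-0.21, -0.0, -0.978]]
wrist_force: [-0.1, 0.2, 0.0]
gripper_width: 0.387
```

```bash
python3 low.py 2 .0 w22 .002
```

```text
43.675 [ -8.4  27.  -17.7   0.2 -33.2 -90.5] 0.3870216428114211 [-0.14242195  0.23809906  0.03436276]
{"slide": [[-0.002, 0.001, -0.005], [-0.002, 0.001, -0.005], [-0.002, 0.001, -0.005], [-0.002, 0.001, -0.005]], "twist": [[-0.001, -0.002, -0.0], [-0.001, -0.002, -0.0], [-0.001, -0.002, -0.0], [-0.001, -0.002, -0.0]], "gripper": [1, 1, 1, 1]}
err seat frame mm [ 0.8 -0.1  1. ] rot [ 0.02  0.05 -0.  ]
```

Near contact; 1–2 mm more.

Request:
{"op": "servo_tool", "data": {"slide": [[0,0,-0.03],[0,0,0]], "twist": [[0,0,0],[0,0,0]], "gripper": [1,1]}}

```text
time_s: 43.98
tcp_pos: [0.5975, -0.2497, 0.0359]
ee_rot: [[-0.966, 0.151, 0.208], [0.148, 0.989, -0.032], [-0.21, -0.0, -0.978]]
wrist_force: [-0.1, -0.5, -0.6]
gripper_width: 0.386
```

Request:
{"op": "servo_tool", "data": {"slide": [[-0.008,0,-0.025],[0,0,0]], "twist": [[0,0,0],[0,0,0]], "gripper": [1,1]}}

```text
time_s: 44.22
tcp_pos: [0.5976, -0.2498, 0.0359]
ee_rot: [[-0.966, 0.151, 0.21], [0.147, 0.989, -0.032], [-0.212, -0.001, -0.977]]
wrist_force: [-1.6, 1.3, 6.0]
gripper_width: 0.391
```

Request:
{"op": "servo_tool", "data": {"slide": [[-0.016,0.002,-0.006],[0,0,0],[0,0,0],[0,0,0],[0,0,0],[-0.1,0.015,0.45],[-0.1,0.015,0.45],[-0.1,0.015,0.45],[0,0,0]], "twist": [[0,0,0],[0,0,0],[0,0,0],[0,0,0],[0,0,0],[0,0,0],[0,0,0],[0,0,0],[0,0,0]], "gripper": [1,1,0.4,0.4,0.4,0.4,0.4,0.4,0.4]}}

```text
time_s: 45.35
tcp_pos: [0.5793, -0.2472, 0.1173]
ee_rot: [[-0.965, 0.151, 0.212], [0.147, 0.989, -0.033], [-0.215, -0.001, -0.977]]
wrist_force: [0.7, -0.0, -1.4]
gripper_width: 0.595
```

```bash
python3 low.py 2 .05 w23 .002 | grep err; python3 - <<'E'
from reds import *
c=cap('top','t23')
for o in find(c):
    if .3<o[0]<.55 and -.45<o[1]<.1: print(np.round(o,3))
y=12.5; R=RB(y); m=np.array([.432,-.318,.004])
go([(tcp(m-.09*R[:,2],R),R,None,.3)],vmax=.7)
E
```

```text
err seat frame mm [11.  -0.4 82.5] rot [ 0.01 -0.25  0.01]
[  0.43   -0.319  13.215  85.416  28.629 202.   ]
{"slide": [[-0.573, -0.29, -0.215], [-0.573, -0.29, -0.215], [-0.573, -0.29, -0.215], [-0.573, -0.29, -0.215]], "twist": [[-0.028, 0.841, 0.875], [-0.028, 0.841, 0.875], [-0.028, 0.841, 0.875], [-0.028, 0.841, 0.875]], "gripper": [0.3, 0.3, 0.3, 0.3]}
```

View pics/w23.png

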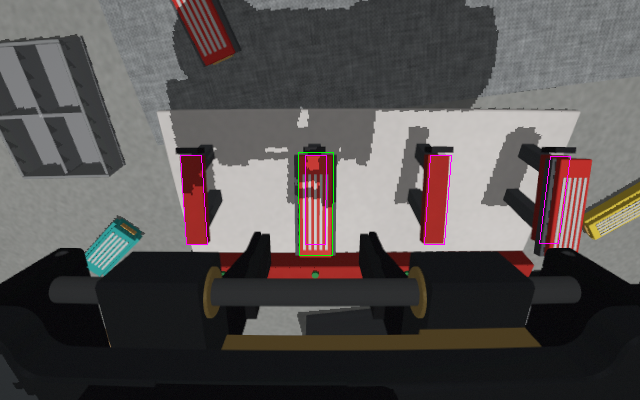

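Seated and centred on rail 2. Now red2.

Request:
{"op": "servo_tool", "data": {"slide": [[-0.573,-0.29,-0.1],[-0.573,-0.29,-0.2],[-0.573,-0.29,-0.26],[-0.573,-0.29,-0.3],[0,0,0],[0,0,0]], "twist": [[-0.028,0.84,0.875],[-0.028,0.84,0.875],[-0.028,0.84,0.875],[-0.028,0.84,0.875],[0,0,0],[0,0,0]], "gripper": [0.3,0.3,0.3,0.3,0.3,0.3]}}

```text
time_s: 46.2
tcp_pos: [0.4412, -0.3164, 0.0628]
ee_rot: [[-0.967, -0.216, -0.134], [-0.214, 0.976, -0.03], [0.137, -0.0, -0.991]]
wrist_force: [-0.3, 0.1, 0.7]
gripper_width: 0.701
```

```bash
python3 tgt.py w24
```

```text
46.2 [ 0.44121701 -0.31640953  0.06284258] [-16.1  24.5 -18.4   4.7 -54.1 -64.4]
[ 4.3200e-01 -3.1900e-01  1.2483e+01  8.2571e+01  2.6920e+01  3.2830e+03]
chosen [ 4.32000e-01 -3.18900e-01  1.24826e+01  8.25712e+01  2.69202e+01
  3.28300e+03]
{"slide": [[-0.066, -0.017, -0.391], [-0.066, -0.017, -0.391], [-0.066, -0.017, -0.391], [-0.023, -0.005, -0.165], [-0.023, -0.005, -0.165]], "twist": [[0.001, 0.009, -0.002], [0.001, 0.009, -0.002], [0.001, 0.009, -0.002], [0.0, 0.0, 0.0], [0.0, 0.0, 0.0]], "gripper": [0.3, 0.3, 0.3, 0.3, 0.3]}
```

View pics/w24.png

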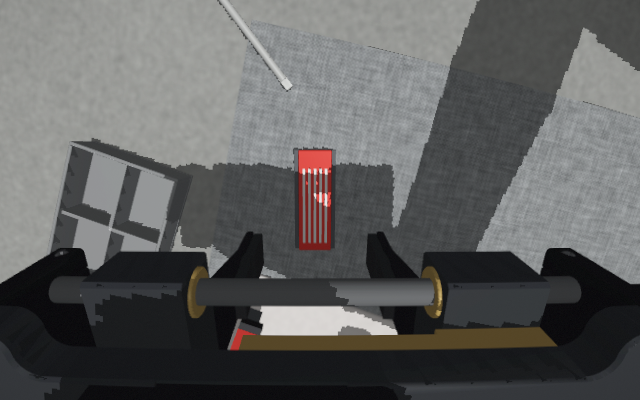

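Request:
{"op": "servo_tool", "data": {"slide": [[-0.066,-0.017,-0.391],[-0.066,-0.017,-0.391],[-0.066,-0.017,-0.391],[-0.023,-0.005,-0.165],[-0.023,-0.005,-0.165],[0,0,0],[0,0,0],[0,0,0],[0,0,0],[0,0,0]], "twist": [[0,0.009,0],[0,0.009,0],[0,0.009,0],[0,0,0],[0,0,0],[0,0,0],[0,0,0],[0,0,0],[0,0,0],[0,0,0]], "gripper": [0.3,0.3,0.3,0.3,0.3,0.3,1,1,1,1]}}

```text
time_s: 47.5
tcp_pos: [0.4261, -0.3202, -0.0267]
ee_rot: [[-0.967, -0.217, -0.137], [-0.215, 0.976, -0.03], [0.14, 0.0, -0.99]]
wrist_force: [0.3, -0.4, 1.9]
gripper_width: 0.385
```

```bash
python3 - <<'E'
from rel import *
record(.432,-.3189,12.48)
s=r.sense();print(s['wrist_force'])
p=np.array(s['tcp_pos'])
q,R=place(3,.001,0,.009+.05)
go([(p+[0,0,.10],None,3,1),(q,R,None,1)],vmax=.6)
E
```

```text
module in tool [-0.001   0.     -0.0362] [ 0.  -8.1  0.1]
[ 0.31892553 -0.38193298  1.91082791]
{"slide": [[0.0, 0.0, 0.556], [0.0, 0.0, 0.556], [0.0, 0.0, 0.556], [0.57, -0.126, 0.037], [0.57, -0.126, 0.037], [0.57, -0.126, 0.037], [0.57, -0.126, 0.037]], "twist": [[0.0, 0.0, 0.0], [0.0, 0.0, 0.0], [0.0, 0.0, 0.0], [0.028, -0.84, -0.875], [0.028, -0.84, -0.875], [0.028, -0.84, -0.875], [0.028, -0.84, -0.875]], "gripper": [1, 1, 1, 1, 1, 1, 1]}
```

Request:
{"op": "servo_tool", "data": {"slide": [[0,0,0.56],[0,0,0.56],[0,0,0.56],[0.57,-0.126,0.037],[0.57,-0.126,0.037],[0.57,-0.126,0.037],[0.57,-0.126,0.037],[0,0,0],[0,0,0]], "twist": [[0,0,0],[0,0,0],[0,0,0],[0.028,-0.84,-0.875],[0.028,-0.84,-0.875],[0.028,-0.84,-0.875],[0.028,-0.84,-0.875],[0,0,0],[0,0,0]], "gripper": [1,1,1,1,1,1,1,1,1]}}

```text
time_s: 48.62
tcp_pos: [0.5614, -0.3499, 0.0821]
ee_rot: [[-0.968, 0.15, 0.202], [0.147, 0.989, -0.03], [-0.204, 0.001, -0.979]]
wrist_force: [-0.4, 0.1, -1.7]
gripper_width: 0.383
```

```bash
python3 low.py 3 .003 w25 .001
```

```text
48.625 [-19.1  25.5 -10.9  -3.2 -42.  -77.3] 0.38253692460549105 [-0.36558717  0.07500029 -1.70929491]
{"slide": [[0.073, -0.013, -0.183], [0.073, -0.013, -0.183], [0.073, -0.013, -0.183], [0.073, -0.013, -0.183]], "twist": [[-0.003, -0.008, -0.003], [-0.003, -0.008, -0.003], [-0.003, -0.008, -0.003], [-0.003, -0.008, -0.003]], "gripper": [1, 1, 1, 1]}
err seat frame mm [-1.5  0.4 50.4] rot [0.06 0.2  0.04]
```

View pics/w25.png

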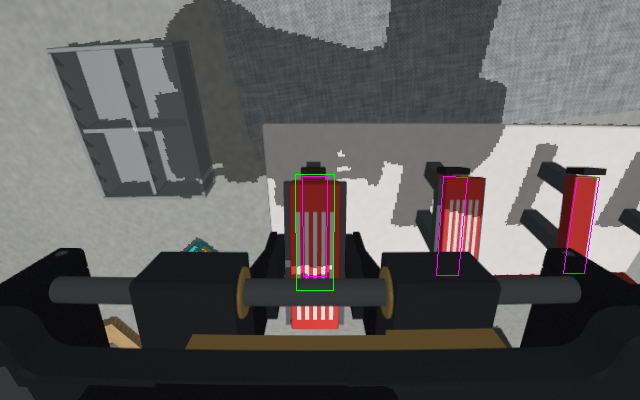

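Request:
{"op": "servo_tool", "data": {"slide": [[0.073,-0.013,-0.183],[0.073,-0.013,-0.183],[0.073,-0.013,-0.183],[0.073,-0.016,-0.183],[0.003,0,-0.05],[0,0,0]], "twist": [[0,-0.008,0],[0,-0.008,0],[0,-0.008,0],[0,-0.008,0],[0,0,0],[0,0,0]], "gripper": [1,1,1,1,1,1]}}

```text
time_s: 49.42
tcp_pos: [0.5804, -0.3537, 0.0357]
ee_rot: [[-0.966, 0.151, 0.208], [0.148, 0.989, -0.031], [-0.21, 0.001, -0.978]]
wrist_force: [0.2, 0.3, -0.4]
gripper_width: 0.387
```

```bash
python3 low.py 3 .0 w26 .001
```

```text
49.425 [-18.9  30.  -11.   -3.6 -37.1 -77.1] 0.38667187409277815 [ 0.15339936  0.28022498 -0.36203873]
{"slide": [[-0.002, 0.002, -0.002], [-0.002, 0.002, -0.002], [-0.002, 0.002, -0.002], [-0.002, 0.002, -0.002]], "twist": [[-0.001, 0.007, 0.0], [-0.001, 0.007, 0.0], [-0.001, 0.007, 0.0], [-0.001, 0.007, 0.0]], "gripper": [1, 1, 1, 1]}
err seat frame mm [ 0.8 -0.5  0.2] rot [ 0.05 -0.16 -0.02]
```

Request:
{"op": "servo_tool", "data": {"slide": [[0,0,-0.025],[0,0,0]], "twist": [[0,0,0],[0,0,0]], "gripper": [1,1]}}

```text
time_s: 49.72
tcp_pos: [0.5806, -0.3539, 0.035]
ee_rot: [[-0.966, 0.151, 0.209], [0.147, 0.989, -0.031], [-0.212, 0.001, -0.977]]
wrist_force: [-1.2, 0.8, 1.0]
gripper_width: 0.385
```

Request:
{"op": "servo_tool", "data": {"slide": [[-0.012,0.002,-0.02],[0,0,0],[0,0,0],[0,0,0],[0,0,0],[-0.1,0.015,0.45],[-0.1,0.015,0.45],[-0.1,0.015,0.45],[0,0,0]], "twist": [[0,0,0],[0,0,0],[0,0,0],[0,0,0],[0,0,0],[0,0,0],[0,0,0],[0,0,0],[0,0,0]], "gripper": [1,1,0.4,0.4,0.4,0.4,0.4,0.4,0.4]}}

```text
time_s: 50.85
tcp_pos: [0.5629, -0.3516, 0.1168]
ee_rot: [[-0.965, 0.151, 0.213], [0.147, 0.989, -0.033], [-0.216, -0.001, -0.976]]
wrist_force: [-1.1, 0.8, 0.4]
gripper_width: 0.596
```

```bash
python3 low.py 3 .05 w27 .001 | grep err; python3 - <<'E'
from geo import *
c=cap('top','t27');cv2.imwrite('pics/t27z.png',cv2.resize(c['image'][130:270,150:420],None,fx=2.9,fy=2.9,interpolation=cv2.INTER_CUBIC))
E
```

```text
err seat frame mm [12.  -1.  82.5] rot [-0.02 -0.46  0.01]
```

View pics/w27.png

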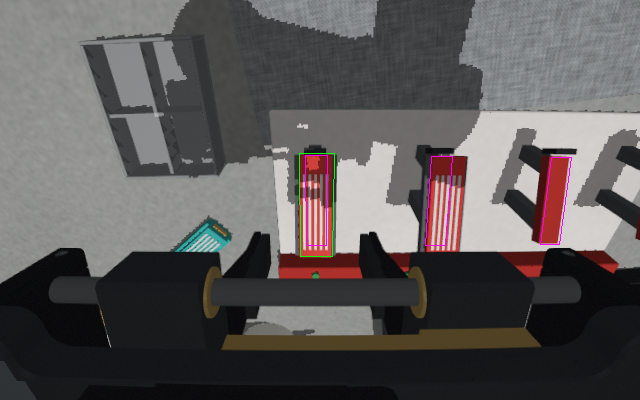

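View pics/t27z.png

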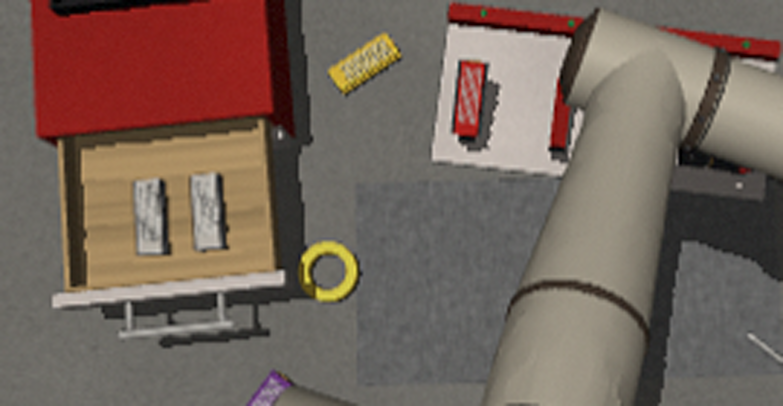

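```bash
python3 - <<'E'
from geo import *
bar=np.array([.3665,.2766,0]); t=bar-.035*U
p=np.array(r.sense()['tcp_pos'])
go([(p+[-.06,.03,.06],None,2,1),(tcp(t+[0,0,.19],RD),RD,None,1),(tcp(t+[0,0,.09],RD),RD,4,1)],vmax=.75)
E
```

```text
{"slide": [[-0.5, 0.25, 0.5], [-0.5, 0.25, 0.5], [-0.202, 0.708, -0.017], [-0.202, 0.708, -0.017], [-0.202, 0.708, -0.017], [-0.202, 0.708, -0.017], [-0.202, 0.708, -0.017], [-0.202, 0.708, -0.017], [-0.202, 0.708, -0.017], [-0.202, 0.708, -0.017], [-0.202, 0.708, -0.017], [-0.202, 0.708, -0.017]], "twist": [[0.0, 0.0, 0.0], [0.0, 0.0, 0.0], [0.005, 0.145, 0.153], [0.005, 0.145, 0.153], [0.005, 0.145, 0.153], [0.005, 0.145, 0.153], [0.005, 0.145, 0.153], [0.005, 0.145, 0.153], [0.005, 0.145, 0.153], [0.005, 0.145, 0.153], [0.005, 0.145, 0.153], [0.005, 0.145, 0.153]], "gripper": [1, 1, 1, 1, 1, 1, 1, 1, 1, 1, 1, 1]}
{"slide": [[-0.202, 0.708, -0.017], [-0.202, 0.708, -0.017], [-0.202, 0.708, -0.017], [-0.202, 0.708, -0.017], [0.0, 0.0, -0.417], [0.0, 0.0, -0.417], [0.0, 0.0, -0.417], [0.0, 0.0, -0.417]], "twist": [[0.005, 0.145, 0.153], [0.005, 0.145, 0.153], [0.005, 0.145, 0.153], [0.005, 0.145, 0.153], [0.0, 0.0, 0.0], [0.0, 0.0, 0.0], [0.0, 0.0, 0.0], [0.0, 0.0, 0.0]], "gripper": [1, 1, 1, 1, 1, 1, 1, 1]}
```

Request:
{"op": "servo_tool", "data": {"slide": [[-0.5,0.25,0.5],[-0.5,0.25,0.5],[-0.202,0.708,-0.017],[-0.202,0.708,-0.017],[-0.202,0.708,-0.017],[-0.202,0.708,-0.017],[-0.202,0.708,-0.017],[-0.202,0.708,-0.017],[-0.202,0.708,-0.017],[-0.202,0.708,-0.017],[-0.202,0.708,-0.017],[-0.202,0.708,-0.017]], "twist": [[0,0,0],[0,0,0],[0.005,0.145,0.153],[0.005,0.145,0.153],[0.005,0.145,0.153],[0.005,0.145,0.153],[0.005,0.145,0.153],[0.005,0.145,0.153],[0.005,0.145,0.153],[0.005,0.145,0.153],[0.005,0.145,0.153],[0.005,0.145,0.153]], "gripper": [1,1,1,1,1,1,1,1,1,1,1,1]}}

```text
time_s: 52.45
tcp_pos: [0.3793, 0.1049, 0.1628]
ee_rot: [[-0.998, -0.01, 0.058], [-0.01, 1.0, -0.005], [-0.058, -0.006, -0.998]]
wrist_force: [1.9, 0.6, 0.0]
gripper_width: -0.0
```

Request:
{"op": "servo_tool", "data": {"slide": [[-0.202,0.708,-0.017],[-0.202,0.708,-0.017],[-0.202,0.708,-0.017],[-0.202,0.708,-0.017],[0,0,0],[0,0,0]], "twist": [[0.005,0.145,0.153],[0.005,0.145,0.153],[0.005,0.145,0.153],[0.005,0.145,0.153],[0,0,0],[0,0,0]], "gripper": [1,1,1,1,1,1]}}

```text
time_s: 53.2
tcp_pos: [0.3315, 0.2731, 0.1586]
ee_rot: [[-0.997, -0.074, -0.002], [-0.074, 0.997, -0.003], [0.002, -0.002, -1.0]]
wrist_force: [-0.0, 0.1, -0.5]
gripper_width: 0.005
```

```bash
python3 - <<'E'
from geo import *
s=r.sense();print(s['time_s'],s['tcp_pos'],np.round(s['joints'],1))
bar=np.array([.3665,.2766,0]); t=bar-.035*U
go([(tcp(t+[0,0,.09],RD),RD,4,1)])
c=cap('wrist','w28'); print(proj(c,[bar+[0,0,.102]]))
c=cap('top','t28')
cv2.imwrite('pics/t28z.png',cv2.resize(c['image'][130:270,150:420],None,fx=2.9,fy=2.9,interpolation=cv2.INTER_CUBIC))
E
```

```text
53.2 [0.33146874 0.2730695  0.15863788] [  61.3    4.5  -28.1   -0.   -57.5 -147.1]
{"slide": [[0.001, 0.004, -0.414], [0.001, 0.004, -0.414], [0.001, 0.004, -0.414], [0.001, 0.004, -0.414]], "twist": [[0.006, -0.004, -0.001], [0.006, -0.004, -0.001], [0.006, -0.004, -0.001], [0.006, -0.004, -0.001]], "gripper": [1, 1, 1, 1]}
[[316.10568625 238.06269142]]
```

View pics/t28z.png

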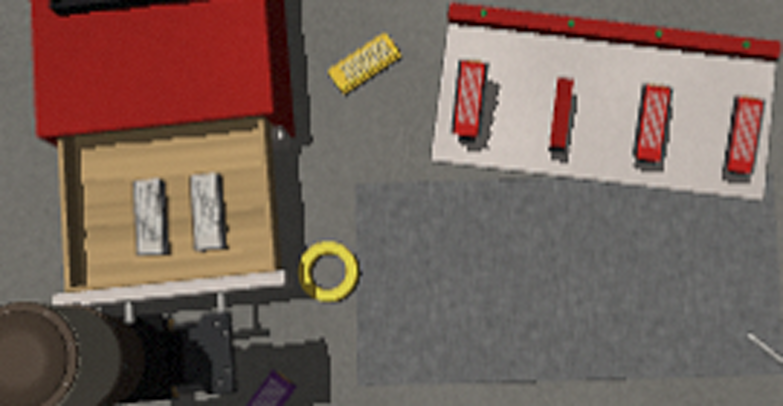

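View pics/w28.png

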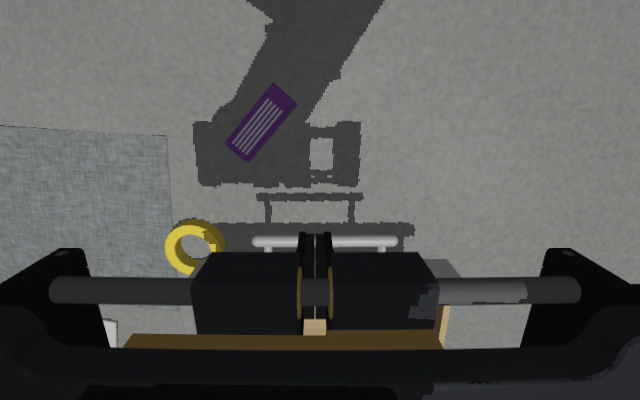

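Request:
{"op": "servo_tool", "data": {"slide": [[0,0,-0.414],[0,0,-0.414],[0,0,-0.414],[0,0,-0.414],[0.2,0.015,0],[0.25,0.018,0],[0.25,0.018,0],[0.25,0.018,0],[0.25,0.018,0],[0.25,0.018,0],[0,0,0]], "twist": [[0,0,0],[0,0,0],[0,0,0],[0,0,0],[0,0,0],[0,0,0],[0,0,0],[0,0,0],[0,0,0],[0,0,0],[0,0,0]], "gripper": [1,1,1,1,1,1,1,1,1,1,1]}}

```text
time_s: 54.68
tcp_pos: [0.4207, 0.2809, 0.0606]
ee_rot: [[-0.997, -0.073, 0.002], [-0.073, 0.997, 0.001], [-0.002, 0.001, -1.0]]
wrist_force: [-0.2, 0.1, 0.1]
gripper_width: 0.007
```

```bash
python3 - <<'E'
from geo import *
c=cap('top','t29')
cv2.imwrite('pics/t29z.png',cv2.resize(c['image'][100:270,140:310],None,fx=3.4,fy=3.4,interpolation=cv2.INTER_CUBIC))
E
```

```text
(no output)
```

View pics/t29z.png

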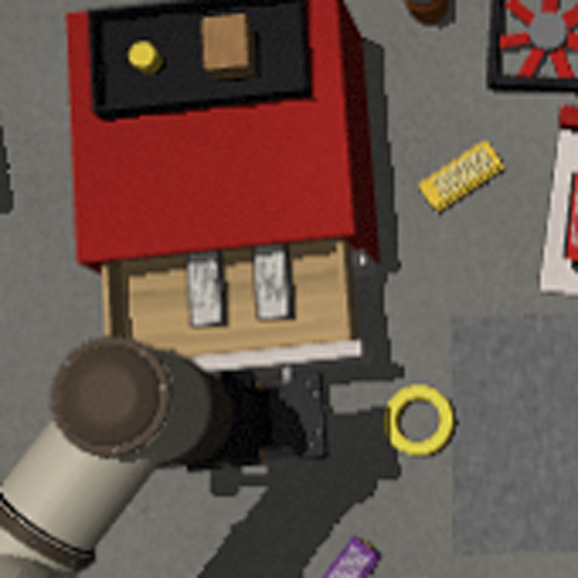

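Request:
{"op": "servo_tool", "data": {"slide": [[0.22,0.016,0],[0.22,0.016,0],[0.22,0.016,0],[0.22,0.016,0],[0.22,0.016,0],[0.2,0.015,0],[0.15,0.011,0],[0.05,0.004,0],[0,0,0]], "twist": [[0,0,0],[0,0,0],[0,0,0],[0,0,0],[0,0,0],[0,0,0],[0,0,0],[0,0,0],[0,0,0]], "gripper": [1,1,1,1,1,1,1,1,1]}}

```text
time_s: 55.85
tcp_pos: [0.5095, 0.287, 0.0606]
ee_rot: [[-0.997, -0.074, 0.001], [-0.074, 0.997, 0.0], [-0.001, 0.0, -1.0]]
wrist_force: [0.3, -0.3, 0.5]
gripper_width: 0.009
```

Request:
{"op": "servo_tool", "data": {"slide": [[0.05,0.004,0],[0.05,0.004,0],[0.03,0.002,0],[0,0,0]], "twist": [[0,0,0],[0,0,0],[0,0,0],[0,0,0]], "gripper": [1,1,1,1]}}

```text
time_s: 56.35
tcp_pos: [0.5172, 0.2875, 0.0606]
ee_rot: [[-0.997, -0.074, 0.001], [-0.074, 0.997, 0.0], [-0.001, 0.0, -1.0]]
wrist_force: [-0.9, 0.9, -0.6]
gripper_width: 0.001
```

Request:
{"op": "servo_tool", "data": {"slide": [[0.04,0.003,0],[0.03,0.002,0],[0,0,0]], "twist": [[0,0,0],[0,0,0],[0,0,0]], "gripper": [1,1,1]}}

```text
time_s: 56.72
tcp_pos: [0.5213, 0.2877, 0.0604]
ee_rot: [[-0.997, -0.074, 0.0], [-0.074, 0.997, 0.0], [-0.0, -0.0, -1.0]]
wrist_force: [-0.0, 0.1, -0.1]
gripper_width: 0.004
```

Request:
{"op": "servo_tool", "data": {"slide": [[0.04,0.003,0],[0.03,0.002,0],[0,0,0]], "twist": [[0,0,0],[0,0,0],[0,0,0]], "gripper": [1,1,1]}}

```text
time_s: 57.1
tcp_pos: [0.5227, 0.2876, 0.0603]
ee_rot: [[-0.997, -0.073, -0.005], [-0.073, 0.997, -0.002], [0.005, -0.001, -1.0]]
wrist_force: [-8.3, 0.9, 4.6]
gripper_width: 0.001
```

```bash
python3 - <<'E'
from geo import *
c=cap('top','t30')
cv2.imwrite('pics/t30z.png',cv2.resize(c['image'][130:220,150:260],None,fx=5.4,fy=5.4,interpolation=cv2.INTER_CUBIC))
cap('wrist','w30')
E
```

```text
(no output)
```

View pics/t30z.png

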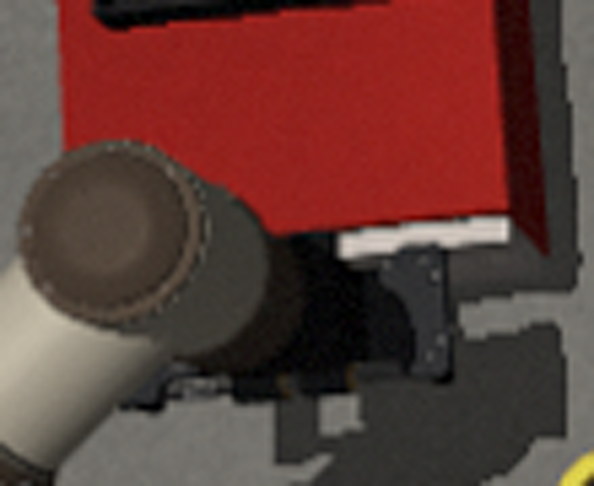

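View pics/w30.png

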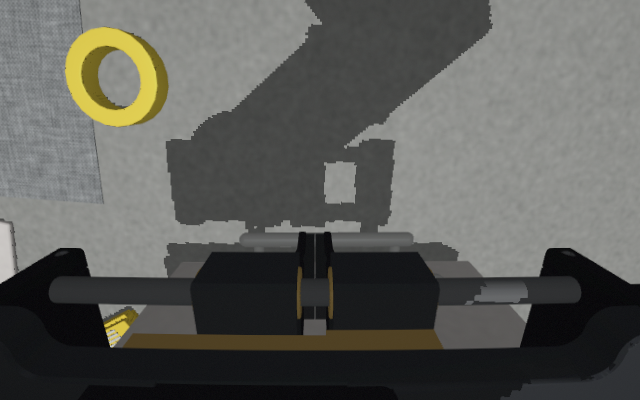

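Request:
{"op": "servo_tool", "data": {"slide": [[0.025,0.002,0],[0,0,0]], "twist": [[0,0,0],[0,0,0]], "gripper": [1,1]}}

```text
time_s: 57.45
tcp_pos: [0.5227, 0.2875, 0.0603]
ee_rot: [[-0.997, -0.073, -0.007], [-0.073, 0.997, -0.002], [0.007, -0.002, -1.0]]
wrist_force: [-12.7, 1.9, 6.6]
gripper_width: 0.005
```

Hard stop reached (no further motion, force rising). Back off, up and away, then check.

Request:
{"op": "servo_tool", "data": {"slide": [[-0.2,-0.015,0],[-0.3,-0.02,0],[-0.3,-0.02,0.3],[-0.3,-0.02,0.6],[-0.2,-0.2,0.6],[0,-0.5,0.3],[0,-0.6,0],[0,-0.6,0],[0,-0.6,0],[0,-0.6,0],[0,-0.6,0],[0,0,0]], "twist": [[0,0,0],[0,0,0],[0,0,0],[0,0,0],[0,0,0],[0,0,0],[0,0,0],[0,0,0],[0,0,0],[0,0,0],[0,0,0],[0,0,0]], "gripper": [1,1,1,1,1,1,1,1,1,1,1,1]}}

```text
time_s: 58.95
tcp_pos: [0.4486, 0.0597, 0.1686]
ee_rot: [[-0.998, -0.07, 0.001], [-0.07, 0.998, -0.0], [-0.001, -0.0, -1.0]]
wrist_force: [-0.1, 0.6, -0.8]
gripper_width: 0.007
```

```bash
python3 - <<'E'
from geo import *
c=cap('top','t31')
cv2.imwrite('pics/t31z.png',cv2.resize(c['image'][85:285,145:465],None,fx=2.5,fy=2.5,interpolation=cv2.INTER_CUBIC))
cv2.imwrite('pics/t31y.png',cv2.resize(c['image'][80:210,145:265],None,fx=4.5,fy=4.5,interpolation=cv2.INTER_CUBIC))
c=cap('scene'); cv2.imwrite('pics/s31z.png',cv2.resize(c['image'][150:300,150:450],None,fx=2.6,fy=2.6,interpolation=cv2.INTER_CUBIC))
cap('wrist','w31')
E
```

```text
(no output)
```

View pics/t31z.png

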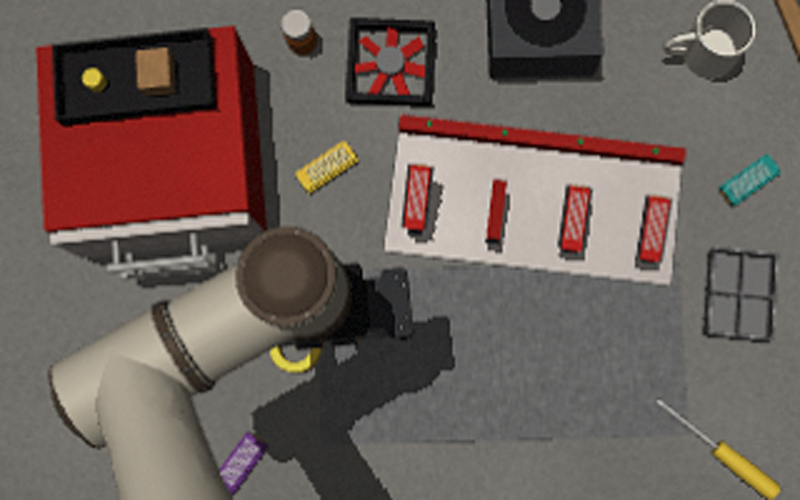

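View pics/t31y.png

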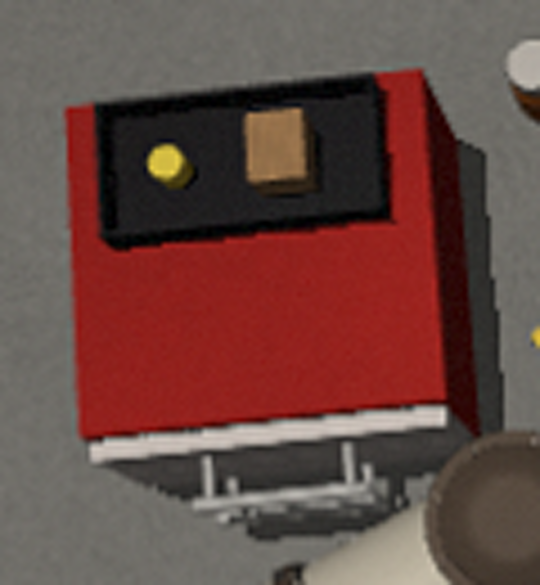

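View pics/s31z.png

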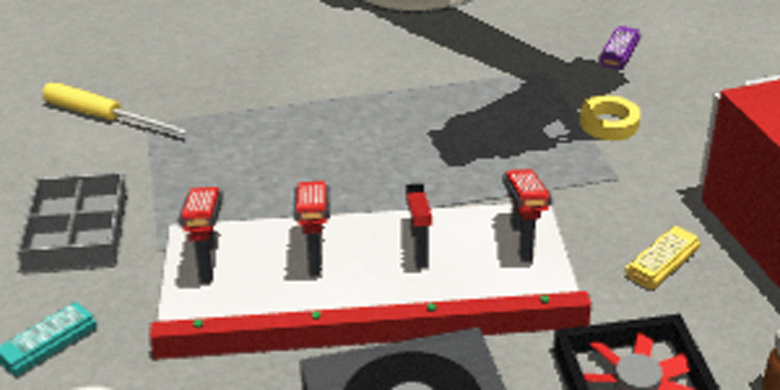

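```bash
python3 -c "
from station import r
print(r.finish_job())"
```

```text
the job is handed in; nothing more can be done
None
```

The job is handed in at about 59 s of the 210 s allowed. I opened the top drawer, laid both white modules flat side by side on its floor, and set the three red modules on rails 0, 2 and 3. Then I shut the drawer.

- **Reds:** the last pictures show all three lengthwise along their rails, centred to about 1 mm, with their low ends at the stops. Rail 1 is empty because only three reds were there.
- **Drawer:** I pushed it until the handle stopped moving and the force rose to about 13 N. The gap seen above the drawer front at the start is gone.
- **Bystanders:** the tape ring, screw box, screwdriver and look-alikes appear unmoved.

**What went wrong or disagreed:**
- **First handle pull:** it missed, because the fingertips sit about 31 mm behind the reported TCP. I found this by touching the bench, used the corrected offset from then on, and the second pull worked.
- **Contact force:** during that touch the wrist force reached 89 N, under the 120 N limit, with only the fingertips touching as far as I can tell.
- **Knocked red:** one red shifted about 3 cm on its own, and I picked it up from its new place.
- **Scene camera:** its calibration disagreed with the top camera by a few millimetres, so I relied on the wrist camera for the placing.

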